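Wedge up the low edge of a levelling plate under a culture dish

TASK

Carry the culture dish level and set it flat inside the ring marked on the hinged levelling plate and let go of it. Then take the white wedge by its block and push it, thin end first along the worktop, under the plate's free edge until that edge just lifts off its rest pads: about 4 mm, and never as much as 10 mm. Finish still gripping the wedge in place, with the plate resting on it, the dish still in the ring, and the bench timer and the dropper bottle left where they are.

Things in the scene. Friction and masses are not known exactly. Their poses are not given: they have to be found in the camera images.
- dish_center (a point): Round flat closed culture dish, clear with pale filling, 62 mm diameter, 13 mm high, loose, lying flat on the worktop at the start; this point is its centre, 6.5 mm above its underside.
- wedge_grip (a point): White plastic wedge, 30 mm wide, loose, flat on the worktop. Point: centre of its grip block (36 long, 30 wide, 44 mm high), 22 mm above the underside. x axis points level to the thin nose. The taper starts 18 mm ahead of this point, 22 mm high, and falls evenly to 4 mm at the blunt nose 108 mm ahead (1 mm per 5 mm of length). Grip the block across its 30 mm width (y axis).
- plate: Aluminium levelling plate, 140 (x) x 184 (y) x 8 mm, about 0.5 kg, hinged along one edge; level at the start, underside 14 mm, top 22 mm above the worktop; can only swing up. Origin on the hinge axis, underside, mid-width; x points from the free edge to the hinge (the way to push the wedge), y along the hinge. A brass spirit level (22 mm wide, 6 mm high) is on its top at the free edge's +y corner.
- plate_edge (a point): Middle of the plate's free edge (the one to the robot's right), on the underside, 143 mm from the hinge axis; 14 mm above the worktop when the plate lies on its pads; its height shows the lift. Axes as the plate.
- ring_mark (a point): Centre of the thin dark ring, 80 mm in diameter, marked on the plate's top face, in the middle of the plate, 73 mm from the hinge axis.
- timer_center (a point): Bench timer, small flat white box 60 x 70 x 16 mm, loose bystander, at its centre.
- dropper_center (a point): Small white dropper bottle, 24 mm diameter, 62 mm high, standing, loose bystander, at its centre.
- stand: Fixed grey frame that carries the plate: two side rails, 140 mm apart inside and open between them on the worktop at the plate's free edge, so the wedge slides in along the worktop; a cross bar joins them, starting 120 mm in from the free edge. Origin under its middle; axes as the plate.
Not all that is in view belongs to the job. What is shaped like the part that bears dish_center but brown is not meant.

How it is judged:
On the way, in this order (a step that is already met when the one before it is completed fails the run):
1. the dish lies in the ring on the plate, released, the plate still down on its pads (horizontal distance between dish_center and ring_mark below 0.012 m and z of dish_center in the frame of ring_mark between 0.003 and 0.01 m and contact force between the fingers and dish below 0.1 N and height (world z) of plate_edge below 0.015 m), for 0.2 s.
2. the gripped wedge lifts the plate's free edge at least 2 mm (height (world z) of plate_edge above 0.016 m and contact force between wedge and plate above 0.5 N and contact force between the fingers and wedge above 2 N), for 0.2 s.
At the end, for the whole second after the job is handed in: The fingers still grip the wedge (over 2 N), which lies flat on the worktop and carries the plate's free edge 2 to 7 mm above its rest height; the arm does not touch the plate; the dish lies flat on the plate, released, its centre within 14 mm of the ring's centre; all is still (all of step 2 and height (world z) of plate_edge below 0.021 m and contact force between each of the arm, the fingers and plate below 0.1 N and contact force between anything else and dish above 0.02 N and contact force between the fingers and dish below 0.1 N and horizontal distance between dish_center and ring_mark below 0.014 m and z of dish_center in the frame of ring_mark between 0.003 and 0.01 m and height (world z) of wedge_grip below 0.027 m and angle between wedge_grip's own z axis and vertical below 0.1 rad and linear speed of plate below 0.02 m/s); the arm keeps its last pose, push and grip.
It fails at once if the plate's free edge is jacked up 10 mm or more (height (world z) of plate_edge above 0.024 m).
It fails at once if the dish is tipped (angle between dish_center's own z axis and vertical above 0.6 rad).
It fails at once if the timer is displaced (distance of timer_center from where it was at the start of the episode above 0.03 m).
It fails at once if the dropper bottle is displaced or knocked over (distance of dropper_center from where it was at the start of the episode above 0.03 m).
It also fails if it takes over 58 s, if anything falls off the work surface, if the arm or the gripper's body presses on something with over 40 N, if the wrist force passes 120 N, or if a joint passes its speed limit or range.

ROBOT

A 7-joint arm with a two-finger parallel gripper is mounted at the origin on a cart in front of the work surface, level with it; the furniture and walls round the work are solid. World frame = base frame: x ahead of the robot, y to its left, z up, the work surface at z = 0. Lengths are in m, angles in rad, forces in N, time in s.
With the tool pointing down it reaches from about 0.4 to 0.85 m from the base axis. Payload 4.5 kg.
Tool frame: the origin (TCP) lies at the very end of the fingers, on their centre line; the grasp point (between the pads) lies 19 mm behind it; x points along the fingers, z is the direction in which the jaws open and shut, and the axes are right-handed (so a half turn about x gives the same grasp; the last joint's range is limited). The gripper opens to 85 mm and grips with 20 to 120 N. Pads are 22 mm wide; open, the fingers measure 114 mm over their backs; the gripper's body (76 mm by 85 mm) begins 54 mm behind the grasp point. The pads swing forward as they close: fully open they stand 13 mm farther back than shut.
Start: joints at [-1.218, 0.689, -0.195, 1.565, 0.157, 0.902, -0.215], TCP at [0.196, 0.594, 0.231] pointing down, gripper open.
Joint ranges: [-3.01, 3.01], [-0.46, 2.08], [-1.47, 1.51], [0.13, 2.56], [-1, 4.14], [0.04, 2.09], [-2.66, 2.66]. Speed limits (rad/s): [2.57, 2.57, 3.14, 3.14, 3.14, 3.14, 3.14].

INTERFACE

Orientations are given as a rotation vector (axis times angle).
In Python, from workcell import sensors, viewer, robot gives the robot as it stands. The module is installed in compiled form; this text tells all that it offers.
- The arm moves only by the shell command python3 -m pendant 'ROWS' [FORCE]. ROWS is JSON, a list of rows, each an object of numbers: "ax", "ay", "az": the turn, a rotation vector about the tool's x, y, z scaled (see below); "x", "y", "z": the shift along the tool's x, y, z scaled (see below); "fingers": the opening, from -1 (shut) to 1 (fully open). In form: [{"ax": .., "ay": .., "az": .., "x": .., "y": .., "z": .., "fingers": ..}, ...]. A call has 1 to 5 rows; each row shifts and turns the commanded pose from where the row before left it, along the tool's axes as they then stand; what a row does not reach is not made up. The controller multiplies each number of a shift by 2.5 cm and each number of a turn by 6 degrees. A row lasts 1/10 s, in which the tool goes at most 50 mm and 8.59 degrees, less where a joint would pass 70% of its speed; a pose out of reach is approached as far as the arm can. A call with a number of a shift or a turn outside -1 to 1 is refused whole. A call with a gripper value outside its range is refused whole. The fingers move at their own pace and stop on an object; FORCE is the grip in N (left out, the last holds). Time passes only in rows, so rows that do not move let the fingers close. It gives the time, the measured TCP pose, the force and the opening at its end, in the units of the state.
- sensors.get_state(): the state, without advancing time (a new reading comes with each control period).
- viewer.camera(name): name is "scene" or "top" or "wrist"; returns a dict with "frame" (400x640x3 uint8, blue, green, red), "fovy" (degrees; the focal length in pixels is half the picture's height over the tangent of half this angle, whatever the lens; pixels are square), "cx", "cy" (the principal point, pixels), "rvec" (rotation vector, rad) and "tvec" (3), from world to camera coordinates, as OpenCV has them. Camera axes: x right, y down, z forward; pixel columns grow to the right and rows downward; lengths in m; the calibration is good to about 2 mm. A picture is of the moment at which its call begins. There is no depth.
- robot.sign_off(): hands the job in, once; it reports no verdict.
Trained networks look in a picture, given as the dict that the camera call returned (one of the last four; its "shot" number tells which), for a name from the list of things; names that differ only in an ending like _2 or _b are one class to them, and where a whole thing is asked for, a point or a joint stands for the part that bears it (a point fixed in the world has none). Each returns a list of dicts, best first, with "confidence" (0 to 1); they miss things now and then, are a little off and sometimes report something else, mostly with a low value. They report only what shows in the picture. A call takes as long as a camera call. They do not tell look-alikes from the thing itself.
- viewer.look_for(picture, target): "xyz" ([x, y, z] in m, in world coordinates, good to about 4 mm: the middle of the surface that is visible of it).
- viewer.outline_of(picture, target): "region" (400x640 bool, what is visible of it).
The state is a dict: "time": time; "joints": joint angles; "joint_vel": joint speeds; "tau": joint torques, N m; "eef_pos": TCP position; "tcp_rot": TCP orientation; "ft_force": force on the tool from outside, world axes, zero at the start; "ft_torque": the same for the moment, N m; "gripper_width": finger opening in m.
Only numpy, scipy, OpenCV 4.12 (cv2) and the standard library are available. Lean on these libraries where they do the work, as an engineer would, in place of code of your own. Each camera call takes 0.05 s, during which the arm holds its last target.

## Working session

There is one attempt and no reset: what is moved stays moved. The work goes in short steps, Python scripts to look and compute and a shell command to move; the robot and the scene stay as the last step left them, time stands still between calls to the robot, and variables do not carry over. Pictures are saved under pics/ and viewed, and the job is handed in when it is done.

```bash
mkdir -p pics; cat > h.py <<'E'
import numpy as np, cv2
from scipy.spatial.transform import Rotation as R
from workcell import sensors, viewer, robot
def K(p):
    f=p["frame"].shape[0]/2/np.tan(np.radians(p["fovy"])/2)
    return f
def proj(p,X):
    X=np.atleast_2d(X); Rm=R.from_rotvec(p["rvec"]).as_matrix()
    c=X@Rm.T+np.array(p["tvec"]); f=K(p)
    return np.c_[f*c[:,0]/c[:,2]+p["cx"], f*c[:,1]/c[:,2]+p["cy"]]
def back(p,uv,z):
    Rm=R.from_rotvec(p["rvec"]).as_matrix(); o=-Rm.T@np.array(p["tvec"]); f=K(p)
    d=Rm.T@np.array([(uv[0]-p["cx"])/f,(uv[1]-p["cy"])/f,1])
    return o+d*(z-o[2])/d[2]
def st():
    s=sensors.get_state(); Rm=R.from_rotvec(s["tcp_rot"]).as_matrix()
    print("t",round(s["time"],2),"pos",np.round(s["eef_pos"],4),"w",round(s["gripper_width"],4),"F",np.round(s["ft_force"],1)); print(np.round(Rm,3)); return s,Rm
E
python3 - <<'E'
from h import *
s,Rm=st(); print(np.round(s["joints"],3))
for n in ["scene","top"]:
    p=viewer.camera(n); cv2.imwrite(f"pics/{n}0.png",p["frame"])
    print(n,p["fovy"],np.round(p["rvec"],3),np.round(p["tvec"],3),p["cx"],p["cy"])
    for t in ["dish_center","wedge_grip","plate","timer_center","dropper_center","stand"]:
        for r in viewer.look_for(p,t)[:3]: print(t,np.round(r["xyz"],4),round(r["confidence"],2),np.round(proj(p,r["xyz"])[0]))
E
```

```text
t 0.0 pos [0.1957 0.5929 0.2305] w 0.0858 F [0.3 0.  0.1]
[[-0.    -0.95   0.313]
 [-0.002  0.313  0.95 ]
 [-1.    -0.    -0.002]]
[-1.218  0.69  -0.195  1.566  0.157  0.902 -0.215]
scene 46.90684189962132 [ 1.99  -0.779  0.463] [-0.423  0.227  0.9  ] 327.9058421657032 202.9287195367525
dish_center [ 0.4562 -0.1649  0.0098] 0.68 [338. 258.]
dish_center [ 0.4916 -0.3001  0.0186] 0.64 [393. 276.]
wedge_grip [0.4831 0.3102 0.0213] 0.86 [233. 179.]
plate [0.5569 0.0713 0.0219] 0.8 [304. 200.]
timer_center [ 0.5896 -0.3847  0.0175] 0.85 [452. 275.]
dropper_center [ 0.632  -0.2413  0.0316] 0.7 [412. 235.]
dropper_center [0.5561 0.0662 0.0195] 0.29 [305. 202.]
stand [0.5447 0.0632 0.0249] 0.95 [302. 202.]
top 46.683711066889884 [ 2.181 -2.22   0.086] [-0.04   0.571  1.199] 318.7630969293191 198.34792005072416
dish_center [ 0.4635 -0.1609  0.0184] 0.78 [362. 238.]
dish_center [ 0.4987 -0.2905  0.0115] 0.59 [410. 224.]
wedge_grip [0.5087 0.3247 0.017 ] 0.55 [175. 224.]
wedge_grip [ 0.639 -0.232  0.039] 0.43 [389. 170.]
plate [0.5683 0.0744 0.0169] 0.7 [271. 200.]
timer_center [ 0.5977 -0.3785  0.0194] 0.57 [443. 186.]
timer_center [ 0.6356 -0.2317  0.037 ] 0.54 [388. 172.]
stand [0.5657 0.0755 0.0206] 0.57 [271. 201.]
```

View pics/scene0.png

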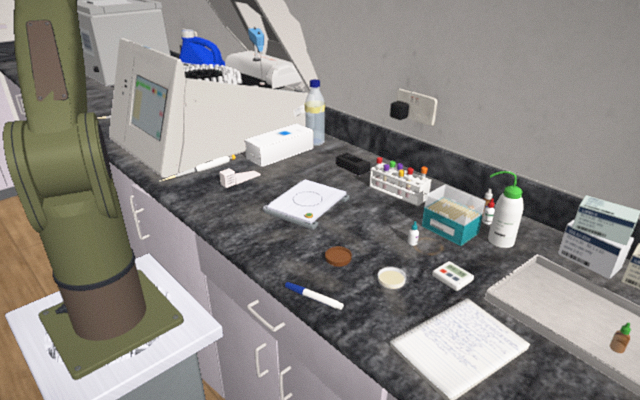

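View pics/top0.png

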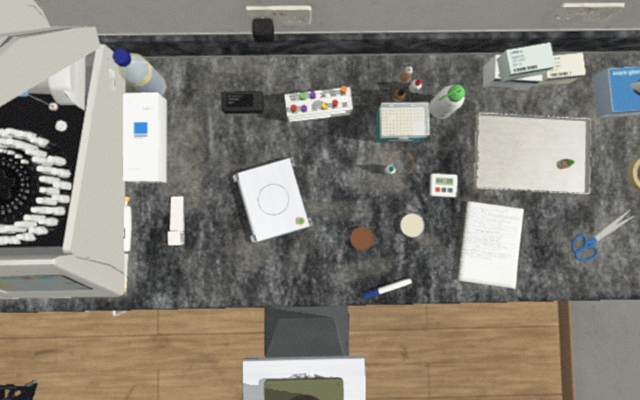

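```bash
python3 - <<'E'
import cv2
a=cv2.imread("pics/top0.png")
cv2.imwrite("pics/top0c.png",cv2.resize(a[130:280,140:480],None,fx=2.35,fy=2.35,interpolation=cv2.INTER_CUBIC))
E
```

```text
(no output)
```

View pics/top0c.png

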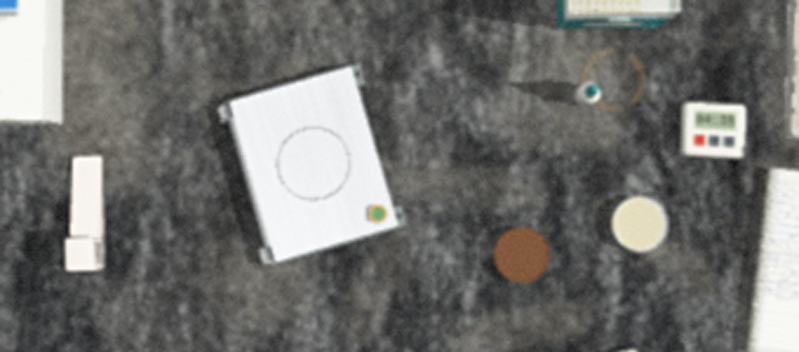

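Top image: two dish-shaped things, a brown one at (362,238), which is the look-alike, and a pale one at (412,225), which fits the description. The wedge lies at (176,220) with its nose pointing away from the robot. The plate is at (271,200); its free edge is the right side, with the spirit level at (300,221). The timer is at (443,186) and the dropper bottle at (391,169). I'll move toward the pale dish now and check it in a close crop before reaching for it.

```bash
python3 -m pendant '[{"x":0,"y":-0.35,"z":-1,"fingers":1},{"x":0,"y":-0.35,"z":-1,"fingers":1},{"x":0,"y":-0.35,"z":-1,"fingers":1},{"x":0,"y":-0.35,"z":-1,"fingers":1},{"x":0,"y":-0.35,"z":-1,"fingers":1}]'
python3 -m pendant '[{"y":-1,"z":-1,"fingers":1},{"y":-1,"z":-1,"fingers":1},{"y":-1,"z":-1,"fingers":1},{"y":-1,"z":-1,"fingers":1},{"y":-1,"z":-1,"fingers":1}]'
```

```text
validation failed for argument at $[0]...
validation failed for argument at $[0]...
```

```bash
python3 - <<'E'
from h import *
s,Rm=st(); print(np.round(s["joints"],3))
a=cv2.imread("pics/top0.png")
cv2.imwrite("pics/dishc.png",cv2.resize(a[190:265,340:460],None,fx=6,fy=6,interpolation=cv2.INTER_CUBIC))
p=viewer.camera("top");cv2.imwrite("pics/top1.png",p["frame"])
E
```

```text
t 0.7 pos [0.1959 0.5936 0.2314] w 0.0854 F [ 0.3 -0.7 -0.2]
[[ 0.    -0.95   0.313]
 [ 0.     0.313  0.95 ]
 [-1.     0.     0.   ]]
[-1.218  0.689 -0.195  1.565  0.157  0.902 -0.215]
```

View pics/dishc.png

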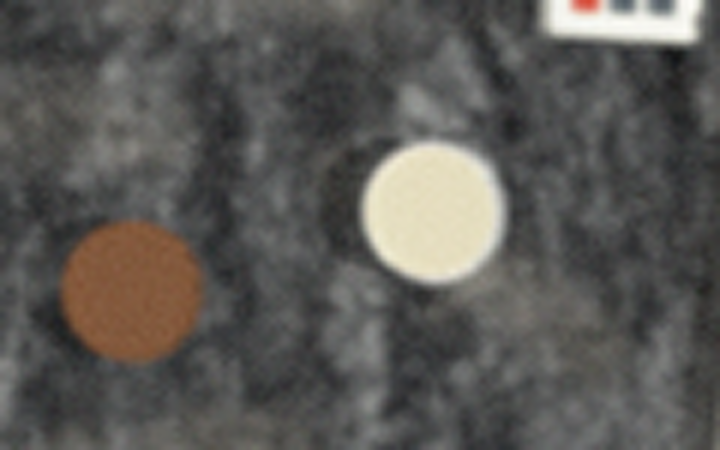

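View pics/top1.png

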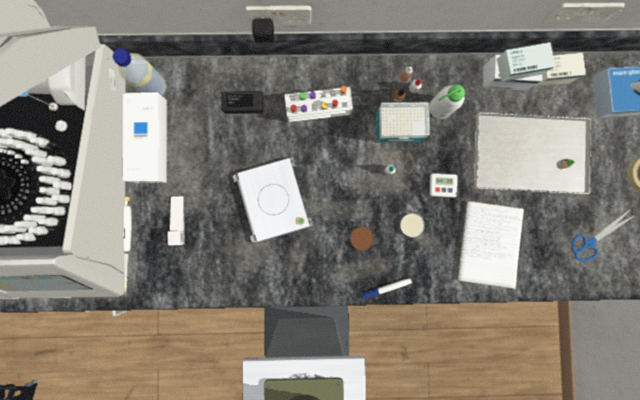

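The crop shows the pale-filled clear dish next to the timer and the brown one to its left, so I'll take the pale one. The move was refused because the rows must be complete, so I'm resending with all keys.

```bash
python3 -m pendant '[{"ax":0,"ay":0,"az":0,"x":0,"y":-0.35,"z":-1,"fingers":1},{"ax":0,"ay":0,"az":0,"x":0,"y":-0.35,"z":-1,"fingers":1},{"ax":0,"ay":0,"az":0,"x":0,"y":-0.35,"z":-1,"fingers":1},{"ax":0,"ay":0,"az":0,"x":0,"y":-0.35,"z":-1,"fingers":1},{"ax":0,"ay":0,"az":0,"x":0,"y":-0.35,"z":-1,"fingers":1}]'
python3 - <<'E'
from h import *
s,Rm=st(); print(np.round(s["joints"],3))
p=viewer.camera("top");cv2.imwrite("pics/top2.png",p["frame"])
print(proj(p,s["eef_pos"]))
E
```

```text
time: 1.25
eef_pos: [0.1983, 0.4602, 0.2314]
tcp_rot: [-0.971, 1.343, 0.971]
ft_force: [0.3, -0.9, 0.1]
gripper_width: 0.0853
t 1.25 pos [0.1983 0.4602 0.2314] w 0.0853 F [ 0.3 -0.9  0.1]
[[ 0.    -0.95   0.313]
 [ 0.     0.313  0.95 ]
 [-1.    -0.     0.   ]]
[-1.121  0.531 -0.209  1.933  0.165  0.694 -0.177]
[[ 80.44534083 373.64564444]]
```

View pics/top2.png

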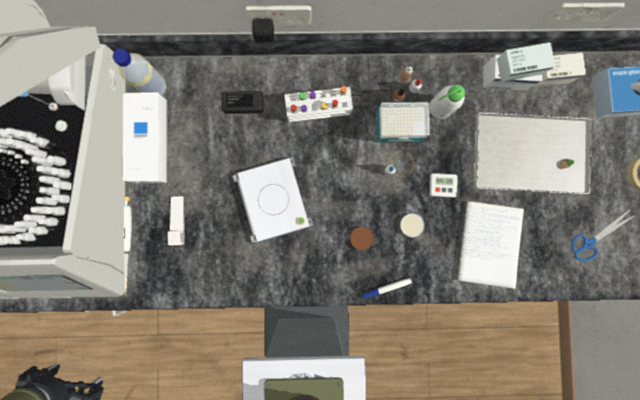

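The gripper comes in at the bottom left, near (70,385), clear of the analyser. I'll carry on.

```bash
python3 -m pendant '[{"ax":0,"ay":0,"az":0,"x":0,"y":-1,"z":-1,"fingers":1},{"ax":0,"ay":0,"az":0,"x":0,"y":-1,"z":-1,"fingers":1},{"ax":0,"ay":0,"az":0,"x":0,"y":-1,"z":-1,"fingers":1},{"ax":0,"ay":0,"az":0,"x":0,"y":-1,"z":-1,"fingers":1},{"ax":0,"ay":0,"az":0,"x":0,"y":-1,"z":-1,"fingers":1}]'
python3 -m pendant '[{"ax":0,"ay":0,"az":0,"x":0,"y":-1,"z":-1,"fingers":1},{"ax":0,"ay":0,"az":0,"x":0,"y":-1,"z":-1,"fingers":1},{"ax":0,"ay":0,"az":0,"x":0,"y":-1,"z":-1,"fingers":1},{"ax":0,"ay":0,"az":0,"x":0,"y":-1,"z":-1,"fingers":1},{"ax":0,"ay":0,"az":0,"x":0,"y":-1,"z":-1,"fingers":1}]'
python3 -m pendant '[{"ax":0,"ay":0,"az":0,"x":0,"y":-1,"z":-1,"fingers":1},{"ax":0,"ay":0,"az":0,"x":0,"y":-1,"z":-1,"fingers":1},{"ax":0,"ay":0,"az":0,"x":0,"y":-1,"z":-1,"fingers":1},{"ax":0,"ay":0,"az":0,"x":0,"y":-1,"z":-1,"fingers":1},{"ax":0,"ay":0,"az":0,"x":0,"y":-1,"z":-1,"fingers":1}]'
python3 - <<'E'
from h import *
s,Rm=st(); print(np.round(s["joints"],3))
p=viewer.camera("wrist");cv2.imwrite("pics/w1.png",p["frame"])
E
```

```text
time: 1.8
eef_pos: [0.2784, 0.3024, 0.2315]
tcp_rot: [-0.971, 1.342, 0.972]
ft_force: [0.6, -0.5, 0.1]
gripper_width: 0.0854
time: 2.3
eef_pos: [0.3582, 0.1444, 0.2316]
tcp_rot: [-0.971, 1.342, 0.971]
ft_force: [0.5, -0.2, 0.6]
gripper_width: 0.0851
time: 2.8
eef_pos: [0.4377, -0.0139, 0.2315]
tcp_rot: [-0.971, 1.343, 0.971]
ft_force: [0.1, -0.0, 0.6]
gripper_width: 0.0854
t 2.8 pos [ 0.4377 -0.0139  0.2315] w 0.0854 F [ 0.1 -0.   0.6]
[[ 0.001 -0.95   0.314]
 [ 0.     0.314  0.95 ]
 [-1.    -0.001  0.   ]]
[ 0.117  0.461 -0.28   2.1    0.218  0.606  0.937]
```

View pics/w1.png

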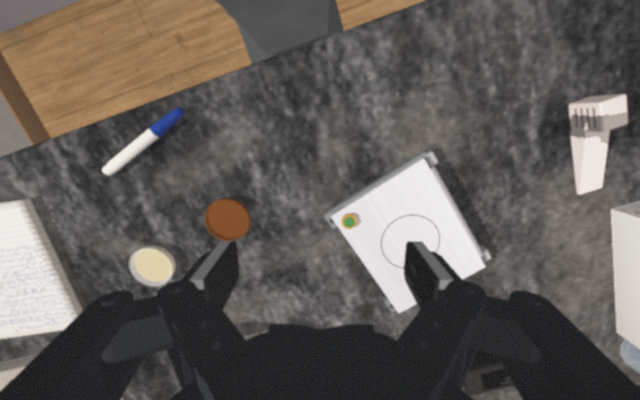

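The wrist view shows the pale dish at (153,266), the brown one at (227,219), the plate with ring at (410,242), the level at (349,221) and the wedge at (595,140). I'll measure from this and from the top camera.

```bash
cat > m.py <<'E'
from h import *
import sys
def cen(reg):
    m=reg.astype(np.uint8); n,l,s,c=cv2.connectedComponentsWithStats(m)
    i=1+np.argmax(s[1:,4]); return c[i],s[i,4],(l==i)
for n in sys.argv[1:]:
    p=viewer.camera(n)
    for t,z in [("dish_center",0.008),("plate",0.022),("wedge_grip",0.02),("timer_center",.016),("dropper_center",.031)]:
        for r in viewer.outline_of(p,t)[:2]:
            if r["region"].sum()<5: continue
            c,a,m=cen(r["region"])
            print(n,t,round(r["confidence"],2),"px",np.round(c,1),a,"world",np.round(back(p,c,z),4))
            if t in("plate","wedge_grip"):
                cn=max(cv2.findContours(m.astype(np.uint8),0,2)[0],key=cv2.contourArea)
                b=cv2.approxPolyDP(cn,0.03*cv2.arcLength(cn,True),True)[:,0]
                for q in b: print("   ",q,np.round(back(p,q,0.022 if t=="plate" else 0),4))
E
python3 m.py top wrist
```

```text
top dish_center 0.78 px [411.  224.9] 403 world [ 0.4961 -0.2931  0.008 ]
top dish_center 0.57 px [360.9 238.1] 446 world [ 0.4639 -0.1594  0.008 ]
top plate 0.61 px [271.6 199.6] 3955 world [0.5688 0.0733 0.022 ]
    [288 159] [0.6748 0.0289 0.022 ]
    [239 173] [0.6399 0.1575 0.022 ]
    [258 240] [0.4644 0.1097 0.022 ]
    [307 225] [ 0.5009 -0.018   0.022 ]
top wedge_grip 0.71 px [271.5 199.6] 3928 world [0.5688 0.0735 0.02  ]
    [287 159] [0.678  0.0326 0.    ]
    [238 174] [0.6399 0.1635 0.    ]
    [258 240] [0.4638 0.1122 0.    ]
    [307 225] [ 0.501  -0.0178  0.    ]
top wedge_grip 0.66 px [176.4 221.9] 707 world [0.515  0.3209 0.02  ]
    [172 196] [0.5842 0.3381 0.    ]
    [168 242] [0.463  0.3486 0.    ]
    [182 245] [0.4544 0.3119 0.    ]
    [182 198] [0.5784 0.3118 0.    ]
top timer_center 0.66 px [442.7 185. ] 590 world [ 0.5999 -0.3786  0.016 ]
wrist dish_center 0.94 px [149.9 266.1] 1426 world [ 0.4931 -0.2941  0.008 ]
wrist dish_center 0.92 px [225.3 219.7] 1549 world [ 0.4609 -0.1602  0.008 ]
wrist plate 0.94 px [405.1 230.3] 11038 world [0.5477 0.0717 0.022 ]
    [419 160] [0.4599 0.1107 0.022 ]
    [330 216] [ 0.4963 -0.0188  0.022 ]
    [396 313] [0.6729 0.0279 0.022 ]
    [415 303] [0.6647 0.0586 0.022 ]
    [407 241] [0.564  0.0705 0.022 ]
    [481 268] [0.6374 0.1602 0.022 ]
wrist wedge_grip 0.98 px [590.7 138.4] 3770 world [0.5008 0.3201 0.02  ]
    [621  97] [0.467  0.3771 0.    ]
    [566 107] [0.4576 0.3101 0.    ]
    [576 196] [0.583  0.3135 0.    ]
    [599 188] [0.5812 0.3445 0.    ]
    [606 133] [0.5072 0.3571 0.    ]
    [624 124] [0.5027 0.3798 0.    ]
```

```bash
python3 -m pendant '[{"ax":0,"ay":0,"az":0,"x":0.4,"y":-0.57,"z":-0.99,"fingers":1},{"ax":0,"ay":0,"az":0,"x":0.4,"y":-0.57,"z":-0.99,"fingers":1},{"ax":0,"ay":0,"az":0,"x":0.4,"y":-0.57,"z":-0.99,"fingers":1},{"ax":0,"ay":0,"az":0,"x":0.4,"y":-0.57,"z":-0.99,"fingers":1},{"ax":0,"ay":0,"az":0,"x":0.4,"y":-0.57,"z":-0.99,"fingers":1}]'
python3 -m pendant '[{"ax":0,"ay":0,"az":0,"x":0.4,"y":-0.57,"z":-0.99,"fingers":1},{"ax":0,"ay":0,"az":0,"x":0.4,"y":-0.57,"z":-0.99,"fingers":1},{"ax":0,"ay":0,"az":0,"x":0.4,"y":-0.57,"z":-0.99,"fingers":1},{"ax":0,"ay":0,"az":0,"x":0.4,"y":-0.57,"z":-0.99,"fingers":1},{"ax":0,"ay":0,"az":0,"x":0.4,"y":-0.57,"z":-0.99,"fingers":1}]'
python3 - <<'E'
from h import *
s,Rm=st(); print(np.round(s["joints"],3))
p=viewer.camera("wrist");cv2.imwrite("pics/w2.png",p["frame"])
for r in viewer.outline_of(p,"dish_center")[:2]:
    ys,xs=np.nonzero(r["region"]); print(r["confidence"],len(xs),xs.mean(),ys.mean(),back(p,(xs.mean(),ys.mean()),0.01))
for r in viewer.look_for(p,"dish_center")[:2]: print(r)
E
```

```text
time: 3.95
eef_pos: [0.4659, -0.1533, 0.1809]
tcp_rot: [-0.972, 1.343, 0.972]
ft_force: [-0.2, 0.9, -0.4]
gripper_width: 0.0855
time: 4.45
eef_pos: [0.4948, -0.2932, 0.1307]
tcp_rot: [-0.971, 1.343, 0.972]
ft_force: [-0.1, 1.0, 0.3]
gripper_width: 0.0855
t 4.45 pos [ 0.4948 -0.2932  0.1307] w 0.0855 F [-0.1  1.   0.3]
[[-0.    -0.95   0.313]
 [ 0.     0.313  0.95 ]
 [-1.     0.     0.   ]]
[ 0.613  0.769 -0.271  1.806  0.331  0.611  1.394]
0.68 3162 321.13061353573687 189.06704617330803 [ 0.49360429 -0.29333168  0.01      ]
0.6 4136 451.04037717601545 110.74153771760155 [ 0.46123561 -0.1594392   0.01      ]
{'xyz': [0.4947, -0.2944, 0.0154], 'confidence': 0.97}
{'xyz': [0.4594, -0.1581, 0.0111], 'confidence': 0.95}
```

View pics/w2.png

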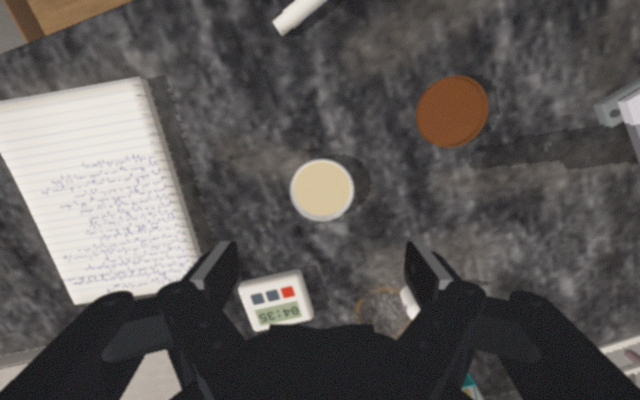

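The pale dish is centred between the fingers at (322,189). The timer at (275,300) and the dropper bottle at (410,300) are clear, so I'll descend and grip.

```bash
python3 -m pendant '[{"ax":0,"ay":0,"az":0,"x":1,"y":0.02,"z":0,"fingers":1},{"ax":0,"ay":0,"az":0,"x":1,"y":0,"z":0,"fingers":1},{"ax":0,"ay":0,"az":0,"x":1,"y":0,"z":0,"fingers":1},{"ax":0,"ay":0,"az":0,"x":1,"y":0,"z":0,"fingers":1},{"ax":0,"ay":0,"az":0,"x":0.9,"y":0,"z":0,"fingers":1}]' 25
python3 -m pendant '[{"ax":0,"ay":0,"az":0,"x":0.25,"y":0,"z":0,"fingers":1},{"ax":0,"ay":0,"az":0,"x":0,"y":0,"z":0,"fingers":1}]'
```

```text
time: 5.1
eef_pos: [0.4944, -0.2901, 0.0081]
tcp_rot: [-0.972, 1.342, 0.974]
ft_force: [-0.3, -0.7, -0.4]
gripper_width: 0.0856
time: 5.3
eef_pos: [0.494, -0.2906, 0.0022]
tcp_rot: [-0.971, 1.343, 0.974]
ft_force: [-0.1, 0.9, -0.0]
gripper_width: 0.0851
```

```bash
python3 -m pendant '[{"ax":0,"ay":0,"az":0,"x":0.1,"y":0,"z":-0.08,"fingers":-1},{"ax":0,"ay":0,"az":0,"x":0,"y":0,"z":0,"fingers":-1},{"ax":0,"ay":0,"az":0,"x":0,"y":0,"z":0,"fingers":-1},{"ax":0,"ay":0,"az":0,"x":0,"y":0,"z":0,"fingers":-1},{"ax":0,"ay":0,"az":0,"x":0,"y":0,"z":0,"fingers":-1}]'
python3 - <<'E'
from h import *
s,Rm=st()
p=viewer.camera("wrist");cv2.imwrite("pics/w3.png",p["frame"])
p=viewer.camera("top");cv2.imwrite("pics/t3.png",p["frame"][150:300,320:520])
E
```

```text
time: 5.8
eef_pos: [0.494, -0.2945, 0.0013]
tcp_rot: [-0.972, 1.343, 0.969]
ft_force: [-0.5, 0.3, 6.2]
gripper_width: 0.0601
t 5.8 pos [ 0.494  -0.2945  0.0013] w 0.0601 F [-0.5  0.3  6.2]
[[ 0.002 -0.949  0.314]
 [-0.001  0.314  0.95 ]
 [-1.    -0.002 -0.   ]]
```

View pics/w3.png

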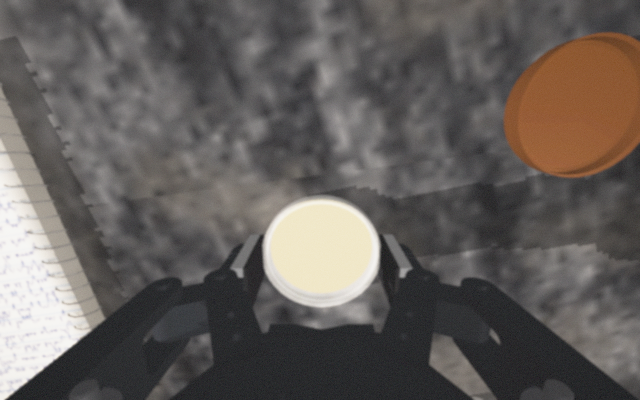

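The dish is held between both pads at (321,250). I'll lift a little and check.

```bash
python3 -m pendant '[{"ax":0,"ay":0,"az":0,"x":-0.3,"y":0,"z":0,"fingers":-1},{"ax":0,"ay":0,"az":0,"x":-0.6,"y":0,"z":0,"fingers":-1},{"ax":0,"ay":0,"az":0,"x":-0.8,"y":0,"z":0,"fingers":-1},{"ax":0,"ay":0,"az":0,"x":-0.8,"y":0,"z":0,"fingers":-1},{"ax":0,"ay":0,"az":0,"x":-0.8,"y":0,"z":0,"fingers":-1}]'
python3 - <<'E'
from h import *
s,Rm=st()
p=viewer.camera("wrist");cv2.imwrite("pics/w4.png",p["frame"])
for r in viewer.outline_of(p,"dish_center")[:2]:
    ys,xs=np.nonzero(r["region"]); c=(xs.mean(),ys.mean())
    for dz in (0.010,.014,.018):
        b=back(p,c,s["eef_pos"][2]+dz); print(round(r["confidence"],2),len(xs),np.round(c,1),"rel tool",np.round(Rm.T@(b-s["eef_pos"]),4))
p=viewer.camera("scene");cv2.imwrite("pics/s4.png",cv2.resize(p["frame"][150:350,300:500],None,fx=3,fy=3))
E
```

```text
time: 6.4
eef_pos: [0.4936, -0.294, 0.0845]
tcp_rot: [-0.972, 1.343, 0.971]
ft_force: [1.1, -0.4, -0.2]
gripper_width: 0.0602
t 6.4 pos [ 0.4936 -0.294   0.0845] w 0.0602 F [ 1.1 -0.4 -0.2]
[[ 0.001 -0.95   0.313]
 [-0.     0.313  0.95 ]
 [-1.    -0.001 -0.   ]]
0.85 6088 [481.2 110.5] rel tool [-0.0101  0.0719  0.0719]
0.85 6088 [481.2 110.5] rel tool [-0.0141  0.0718  0.0697]
0.85 6088 [481.2 110.5] rel tool [-0.0181  0.0718  0.0675]
0.57 10464 [320.7 250.9] rel tool [-0.01    0.0019 -0.0009]
0.57 10464 [320.7 250.9] rel tool [-0.014   0.004  -0.0009]
0.57 10464 [320.7 250.9] rel tool [-0.018   0.006  -0.0009]
```

View pics/w4.png

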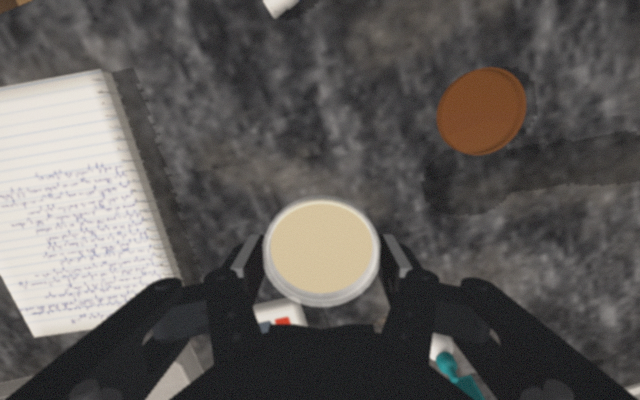

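View pics/s4.png

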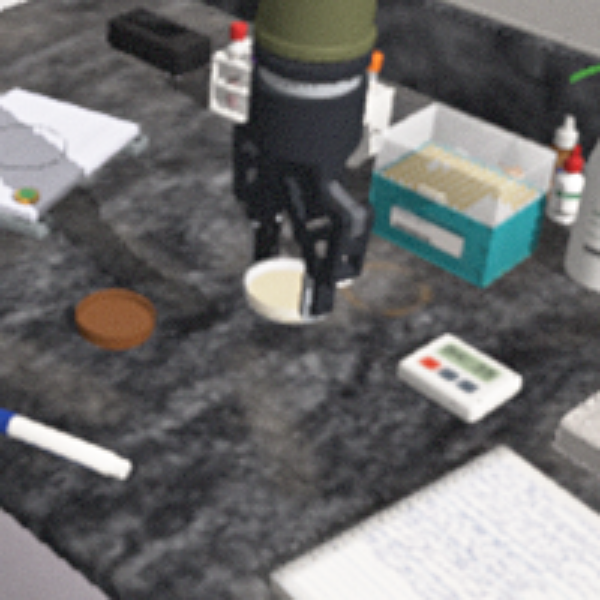

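The dish is held level at (322,250). The bystanders haven't moved. I'll go toward the plate and stop short to measure the ring.

```bash
python3 -m pendant '[{"ax":0,"ay":0,"az":0,"x":-0.3,"y":0.1,"z":0.5,"fingers":-1},{"ax":0,"ay":0,"az":0,"x":-0.3,"y":0.1,"z":0.8,"fingers":-1},{"ax":0,"ay":0,"az":0,"x":-0.3,"y":0.1,"z":1,"fingers":-1},{"ax":0,"ay":0,"az":0,"x":-0.3,"y":0.1,"z":1,"fingers":-1},{"ax":0,"ay":0,"az":0,"x":-0.3,"y":0.1,"z":1,"fingers":-1}]'
python3 -m pendant '[{"ax":0,"ay":0,"az":0,"x":0,"y":0.1,"z":1,"fingers":-1},{"ax":0,"ay":0,"az":0,"x":0,"y":0.1,"z":1,"fingers":-1},{"ax":0,"ay":0,"az":0,"x":0,"y":0.1,"z":1,"fingers":-1},{"ax":0,"ay":0,"az":0,"x":0,"y":0.1,"z":0.8,"fingers":-1},{"ax":0,"ay":0,"az":0,"x":0,"y":0.1,"z":0.5,"fingers":-1}]'
python3 - <<'E'
from h import *
s,Rm=st(); print(np.round(s["joints"],3))
p=viewer.camera("wrist");cv2.imwrite("pics/w5.png",p["frame"])
np.savez("w5.npz",frame=p["frame"],fovy=p["fovy"],rvec=p["rvec"],tvec=p["tvec"],cx=p["cx"],cy=p["cy"])
E
```

```text
time: 7.05
eef_pos: [0.5149, -0.1855, 0.1199]
tcp_rot: [-0.97, 1.344, 0.974]
ft_force: [-0.6, -0.0, 0.1]
gripper_width: 0.0602
time: 7.55
eef_pos: [0.5369, -0.0784, 0.1197]
tcp_rot: [-0.972, 1.342, 0.976]
ft_force: [-0.1, -0.1, -1.1]
gripper_width: 0.06
t 7.55 pos [ 0.5369 -0.0784  0.1197] w 0.06 F [-0.1 -0.1 -1.1]
[[-0.001 -0.951  0.31 ]
 [ 0.002  0.31   0.951]
 [-1.     0.001  0.001]]
[ 0.181  0.751 -0.2    1.912  0.28   0.506  1.043]
```

View pics/w5.png

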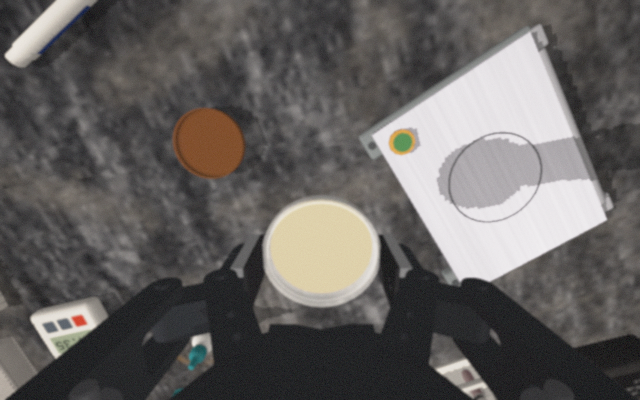

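The ring is centred near (495,177), with the level at (402,142). The free edge runs from (373,135) to about (463,283). I'll fit the ring on the plate top.

```bash
python3 - <<'E'
from h import *
from scipy.optimize import least_squares
p=dict(np.load("w5.npz"));g=cv2.cvtColor(p["frame"],cv2.COLOR_BGR2GRAY).astype(float)
p={k:(float(v) if v.ndim==0 else v) for k,v in p.items()}
def prof(c,r):
    a=np.linspace(0,2*np.pi,120,endpoint=False)
    P=np.c_[c[0]+r*np.cos(a),c[1]+r*np.sin(a),np.full(120,.022)]
    uv=proj(p,P).astype(np.float32)
    return cv2.remap(g.astype(np.float32),uv[:,0],uv[:,1],cv2.INTER_LINEAR).ravel()
c0=back(p,(495.5,177),.022);print(c0)
best=None
for dx in np.arange(-.008,.0081,.0005):
  for dy in np.arange(-.008,.0081,.0005):
    for r in (.039,.0395,.04,.0405):
      c=c0[:2]+[dx,dy]; v=np.minimum(prof(c,r+.003),prof(c,r-.003))-prof(c,r); q=np.clip(v,-10,30).mean()
      if best is None or q>best[0]: best=(q,c,r)
print(best)
for uv in [(374,134),(463,282),(606,217),(534,29)]: print(uv,np.round(back(p,uv,.022),4))
E
```

```text
[0.56728336 0.0720704  0.022     ]
(np.float32(29.09715), array([0.56878336, 0.0710704 ]), 0.0395)
(374, 134) [ 0.4984 -0.0196  0.022 ]
(463, 282) [0.6627 0.0262 0.022 ]
(606, 217) [0.6363 0.1627 0.022 ]
(534, 29) [0.4606 0.1172 0.022 ]
```

```bash
python3 -m pendant '[{"ax":0,"ay":0,"az":0,"x":0,"y":0.08,"z":0.87,"fingers":-1},{"ax":0,"ay":0,"az":0,"x":0,"y":0.08,"z":0.87,"fingers":-1},{"ax":0,"ay":0,"az":0,"x":0,"y":0.08,"z":0.87,"fingers":-1},{"ax":0,"ay":0,"az":0,"x":0,"y":0.08,"z":0.87,"fingers":-1},{"ax":0,"ay":0,"az":0,"x":0,"y":0.08,"z":0.87,"fingers":-1}]'
python3 -m pendant '[{"ax":0,"ay":0,"az":0,"x":0,"y":0.08,"z":0.87,"fingers":-1},{"ax":0,"ay":0,"az":0,"x":0.2,"y":0.08,"z":0.87,"fingers":-1},{"ax":0,"ay":0,"az":0,"x":0.8,"y":0,"z":0,"fingers":-1},{"ax":0,"ay":0,"az":0,"x":0.8,"y":0,"z":0,"fingers":-1},{"ax":0,"ay":0,"az":0,"x":0.6,"y":0,"z":0,"fingers":-1}]'
python3 - <<'E'
from h import *
s,Rm=st(); print(np.round(s["joints"],3))
p=viewer.camera("wrist");cv2.imwrite("pics/w6.png",p["frame"])
p=viewer.camera("scene");cv2.imwrite("pics/s6.png",cv2.resize(p["frame"][120:270,220:420],None,fx=3,fy=3))
E
```

```text
time: 8.1
eef_pos: [0.5612, 0.0244, 0.1198]
tcp_rot: [-0.971, 1.345, 0.971]
ft_force: [1.2, -0.3, -0.3]
gripper_width: 0.0598
time: 8.6
eef_pos: [0.5707, 0.0662, 0.0587]
tcp_rot: [-0.971, 1.346, 0.971]
ft_force: [0.1, -0.6, 0.1]
gripper_width: 0.0601
t 8.6 pos [0.5707 0.0662 0.0587] w 0.0601 F [ 0.1 -0.6  0.1]
[[-0.002 -0.949  0.314]
 [-0.001  0.314  0.949]
 [-1.     0.001 -0.002]]
[-0.117  0.877 -0.137  1.842  0.249  0.441  0.821]
```

View pics/w6.png

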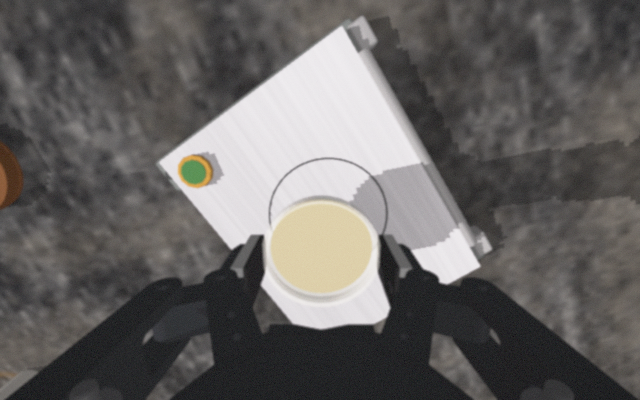

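View pics/s6.png

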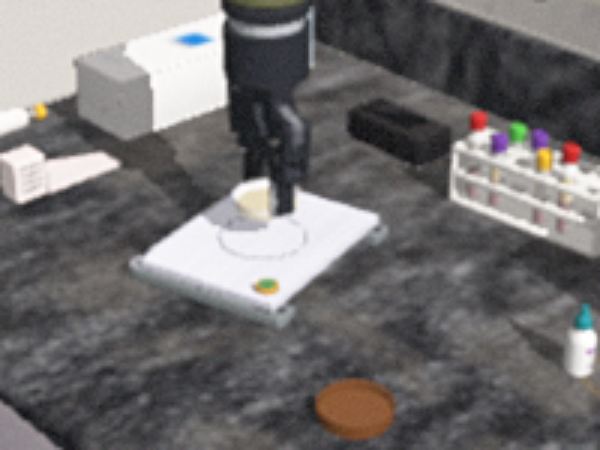

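The ring (centre about column 328) is slightly right of the dish (321). I'll shift about 5 mm and lower.

```bash
python3 -m pendant '[{"ax":0,"ay":0,"az":0,"x":0.4,"y":0.02,"z":0.19,"fingers":-1},{"ax":0,"ay":0,"az":0,"x":0.4,"y":0,"z":0,"fingers":-1},{"ax":0,"ay":0,"az":0,"x":0.3,"y":0,"z":0,"fingers":-1},{"ax":0,"ay":0,"az":0,"x":0.12,"y":0,"z":0,"fingers":-1},{"ax":0,"ay":0,"az":0,"x":0,"y":0,"z":0,"fingers":-1}]'
python3 - <<'E'
from h import *
s,Rm=st()
p=viewer.camera("wrist");cv2.imwrite("pics/w7.png",p["frame"])
E
```

```text
time: 9.2
eef_pos: [0.5722, 0.0715, 0.0291]
tcp_rot: [-0.971, 1.344, 0.972]
ft_force: [-0.1, 0.1, -0.1]
gripper_width: 0.06
t 9.2 pos [0.5722 0.0715 0.0291] w 0.06 F [-0.1  0.1 -0.1]
[[-0.001 -0.95   0.313]
 [-0.     0.313  0.95 ]
 [-1.     0.001 -0.   ]]
```

View pics/w7.png

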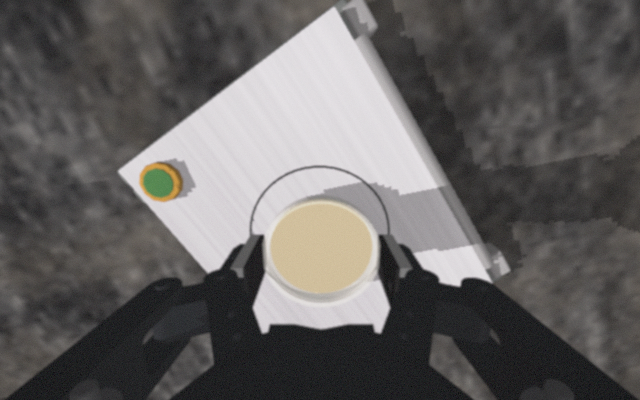

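```bash
python3 - <<'E'
from h import *
p=viewer.camera("wrist");im=p["frame"].copy()
a=np.linspace(0,2*np.pi,100)
def C(c,r,z,col):
    for u in proj(p,np.c_[c[0]+r*np.cos(a),c[1]+r*np.sin(a),np.full(100,z)]): cv2.circle(im,tuple(int(round(v)) for v in u),1,col,-1)
C((.5685,.071),.0395,.022,(0,0,255))
e=np.array([.5722,.0715]);yt=np.array([-.95,.313])
for k,col in((0,(255,0,0)),(.003,(0,255,0))):
    c=e+k*yt; C(c,.031,.0291+.0117,col)
cv2.imwrite("pics/w7o.png",cv2.resize(im[140:320,200:440],None,fx=3,fy=3))
E
```

```text
(no output)
```

View pics/w7o.png

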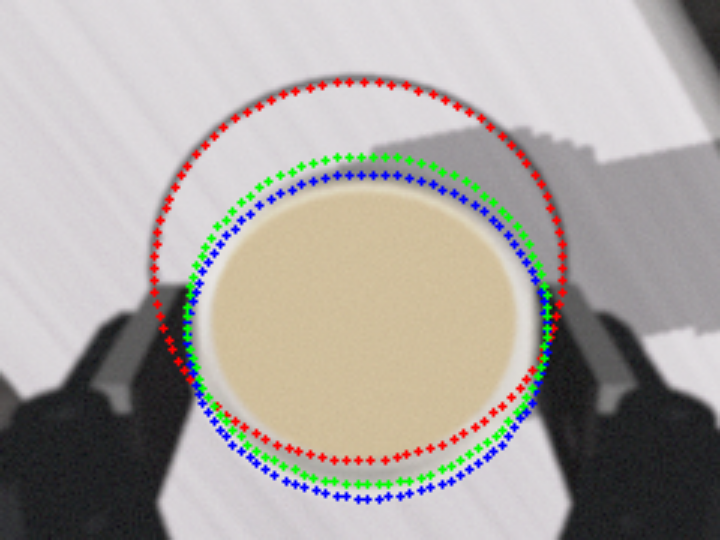

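The projected ring (red) matches the image, and the dish is within 3 mm of its centre. I'll nudge +2 mm along tool y and lower until it touches.

```bash
python3 -m pendant '[{"ax":0,"ay":0,"az":0,"x":0.1,"y":0.08,"z":0,"fingers":-1},{"ax":0,"ay":0,"az":0,"x":0.06,"y":0,"z":0,"fingers":-1},{"ax":0,"ay":0,"az":0,"x":0,"y":0,"z":0,"fingers":-1}]'
python3 -m pendant '[{"ax":0,"ay":0,"az":0,"x":0.05,"y":0,"z":0,"fingers":-1},{"ax":0,"ay":0,"az":0,"x":0,"y":0,"z":0,"fingers":-1}]'
```

```text
time: 9.6
eef_pos: [0.5705, 0.0724, 0.0255]
tcp_rot: [-0.971, 1.343, 0.971]
ft_force: [-0.3, -0.2, 0.1]
gripper_width: 0.0605
time: 9.8
eef_pos: [0.5706, 0.0723, 0.0242]
tcp_rot: [-0.971, 1.343, 0.971]
ft_force: [-0.5, 0.2, 0.3]
gripper_width: 0.0601
```

```bash
python3 -m pendant '[{"ax":0,"ay":0,"az":0,"x":0.05,"y":0,"z":0,"fingers":-1},{"ax":0,"ay":0,"az":0,"x":0,"y":0,"z":0,"fingers":-1}]'
```

```text
time: 10.0
eef_pos: [0.5708, 0.0724, 0.0233]
tcp_rot: [-0.971, 1.343, 0.971]
ft_force: [-0.3, -0.2, 2.2]
gripper_width: 0.0606
```

Contact at 2.2 N. I'll release and rise.

```bash
python3 -m pendant '[{"ax":0,"ay":0,"az":0,"x":0,"y":0,"z":0,"fingers":0.6},{"ax":0,"ay":0,"az":0,"x":0,"y":0,"z":0,"fingers":1},{"ax":0,"ay":0,"az":0,"x":0,"y":0,"z":0,"fingers":1},{"ax":0,"ay":0,"az":0,"x":-0.2,"y":0,"z":0,"fingers":1},{"ax":0,"ay":0,"az":0,"x":-0.5,"y":0,"z":0,"fingers":1}]'
python3 -m pendant '[{"ax":0,"ay":0,"az":0,"x":-1,"y":0,"z":0,"fingers":1},{"ax":0,"ay":0,"az":0,"x":-1,"y":0,"z":0,"fingers":1},{"ax":0,"ay":0,"az":0,"x":-1,"y":0,"z":0,"fingers":1},{"ax":0,"ay":0,"az":0,"x":-1,"y":0,"z":0,"fingers":1},{"ax":0,"ay":0,"az":0,"x":-1,"y":0,"z":0,"fingers":1}]'
python3 - <<'E'
from h import *
s,Rm=st();print(np.round(s["joints"],3))
p=viewer.camera("wrist");cv2.imwrite("pics/w8.png",p["frame"])
for r in viewer.outline_of(p,"dish_center")[:3]:
    ys,xs=np.nonzero(r["region"]); c=(xs.mean(),ys.mean()); print(r["confidence"],c,back(p,c,.034))
for t in("wedge_grip",):
    for r in viewer.outline_of(p,t)[:2]:
        ys,xs=np.nonzero(r["region"]); c=(xs.mean(),ys.mean()); print(t,r["confidence"],c,back(p,c,.022))
E
```

```text
time: 10.5
eef_pos: [0.5699, 0.0722, 0.0403]
tcp_rot: [-0.971, 1.345, 0.972]
ft_force: [0.2, -0.4, -0.5]
gripper_width: 0.0851
time: 11.0
eef_pos: [0.5706, 0.0723, 0.1677]
tcp_rot: [-0.971, 1.342, 0.971]
ft_force: [0.7, 0.0, -0.4]
gripper_width: 0.0852
t 11.0 pos [0.5706 0.0723 0.1677] w 0.0852 F [ 0.7  0.  -0.4]
[[ 0.001 -0.95   0.313]
 [ 0.     0.313  0.95 ]
 [-1.    -0.001  0.001]]
[-0.093  0.708 -0.192  1.783  0.201  0.669  0.854]
0.72 (np.float64(320.4091407678245), np.float64(185.68336380255943)) [0.56922458 0.07144453 0.034     ]
0.59 (np.float64(84.0454991816694), np.float64(152.71685761047462)) [ 0.46445471 -0.1383956   0.034     ]
wedge_grip 0.97 (np.float64(550.5472540267805), np.float64(50.993013778381524)) [0.51685192 0.31506382 0.022     ]
```

View pics/w8.png

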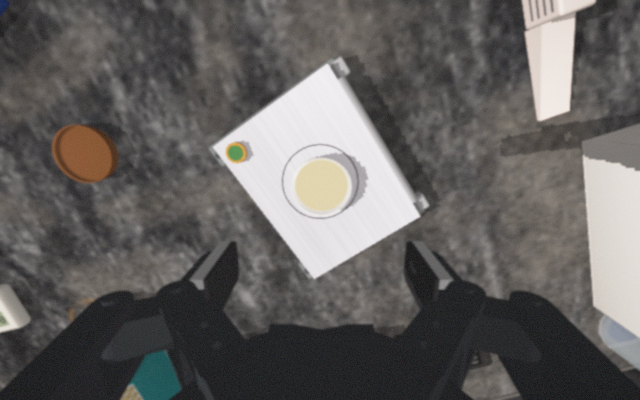

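The released dish is inside the ring at (322,186); it measures (0.569, 0.071), within 1 mm of the ring centre, and the plate is down. Next is the wedge at (550,60).

```bash
python3 -m pendant '[{"ax":0,"ay":0,"az":0,"x":0,"y":0.76,"z":0.95,"fingers":1},{"ax":0,"ay":0,"az":0,"x":0,"y":0.76,"z":0.95,"fingers":1},{"ax":0,"ay":0,"az":0,"x":0,"y":0.76,"z":0.95,"fingers":1},{"ax":0,"ay":0,"az":0,"x":0,"y":0.76,"z":0.95,"fingers":1},{"ax":0,"ay":0,"az":0,"x":0,"y":0.76,"z":0.95,"fingers":1}]'
python3 -m pendant '[{"ax":0,"ay":0,"az":0,"x":0,"y":0.76,"z":0.95,"fingers":1},{"ax":0,"ay":0,"az":0,"x":0,"y":0.76,"z":0.95,"fingers":1},{"ax":0,"ay":0,"az":0,"x":0,"y":0.76,"z":0.95,"fingers":1},{"ax":1,"ay":0,"az":0,"x":0,"y":0.76,"z":0.95,"fingers":1},{"ax":1,"ay":0,"az":0,"x":0,"y":0,"z":0,"fingers":1}]'
python3 -m pendant '[{"ax":1,"ay":0,"az":0,"x":0,"y":0,"z":0,"fingers":1},{"ax":1,"ay":0,"az":0,"x":0,"y":0,"z":0,"fingers":1},{"ax":1,"ay":0,"az":0,"x":0,"y":0,"z":0,"fingers":1},{"ax":1,"ay":0,"az":0,"x":0,"y":0,"z":0,"fingers":1},{"ax":1,"ay":0,"az":0,"x":0,"y":0,"z":0,"fingers":1}]'
python3 - <<'E'
from h import *
s,Rm=st();print(np.round(s["joints"],3))
E
```

```text
time: 11.65
eef_pos: [0.5165, 0.2155, 0.1649]
tcp_rot: [-0.971, 1.345, 0.972]
ft_force: [0.8, 0.4, 0.2]
gripper_width: 0.0856
time: 12.15
eef_pos: [0.4718, 0.3348, 0.165]
tcp_rot: [-0.811, 1.413, 0.819]
ft_force: [0.3, 0.3, 0.2]
gripper_width: 0.0855
time: 12.65
eef_pos: [0.4746, 0.3284, 0.1649]
tcp_rot: [-0.404, 1.535, 0.403]
ft_force: [-0.5, 0.0, 0.3]
gripper_width: 0.0854
t 12.65 pos [0.4746 0.3284 0.1649] w 0.0854 F [-0.5  0.   0.3]
[[-0.001 -0.492  0.87 ]
 [-0.001  0.87   0.492]
 [-1.    -0.    -0.002]]
[-0.731  0.715  0.079  1.785 -0.086  0.647 -0.088]
```

```bash
python3 -m pendant '[{"ax":1,"ay":0,"az":0,"x":0,"y":0,"z":0,"fingers":1},{"ax":1,"ay":0,"az":0,"x":0,"y":0,"z":0,"fingers":1},{"ax":1,"ay":0,"az":0,"x":0,"y":0,"z":0,"fingers":1},{"ax":1,"ay":0,"az":0,"x":0,"y":0,"z":0,"fingers":1},{"ax":1,"ay":0,"az":0,"x":0,"y":0,"z":0,"fingers":1}]'
python3 -m pendant '[{"ax":1,"ay":0,"az":0,"x":0,"y":0,"z":0,"fingers":1},{"ax":1,"ay":0,"az":0,"x":0,"y":0,"z":0,"fingers":1},{"ax":1,"ay":0,"az":0,"x":0,"y":0,"z":0,"fingers":1},{"ax":1,"ay":0,"az":0,"x":0,"y":0,"z":0,"fingers":1},{"ax":1,"ay":0,"az":0,"x":0,"y":0,"z":0,"fingers":1}]'
python3 -m pendant '[{"ax":1,"ay":0,"az":0,"x":0,"y":0,"z":0,"fingers":1},{"ax":1,"ay":0,"az":0,"x":0,"y":0,"z":0,"fingers":1},{"ax":1,"ay":0,"az":0,"x":0,"y":0,"z":0,"fingers":1},{"ax":1,"ay":0,"az":0,"x":0,"y":0,"z":0,"fingers":1},{"ax":1,"ay":0,"az":0,"x":0,"y":0,"z":0,"fingers":1}]'
python3 - <<'E'
from h import *
s,Rm=st();print(np.round(s["joints"],3))
p=viewer.camera("wrist");cv2.imwrite("pics/w9.png",p["frame"])
E
```

```text
time: 13.15
eef_pos: [0.4745, 0.3285, 0.1649]
tcp_rot: [0.006, 1.572, -0.008]
ft_force: [0.3, -0.1, 0.5]
gripper_width: 0.0856
time: 13.65
eef_pos: [0.4745, 0.3285, 0.1649]
tcp_rot: [0.416, 1.531, -0.418]
ft_force: [-0.2, 0.1, -1.4]
gripper_width: 0.0853
time: 14.15
eef_pos: [0.4745, 0.3286, 0.1649]
tcp_rot: [0.821, 1.411, -0.824]
ft_force: [0.0, 0.0, 0.2]
gripper_width: 0.0852
t 14.15 pos [0.4745 0.3286 0.1649] w 0.0852 F [0.  0.  0.2]
[[-0.002  0.87   0.492]
 [-0.001  0.492 -0.87 ]
 [-1.    -0.002  0.   ]]
[-0.982  0.779  0.532  1.799 -0.569  0.723 -1.195]
```

View pics/w9.png

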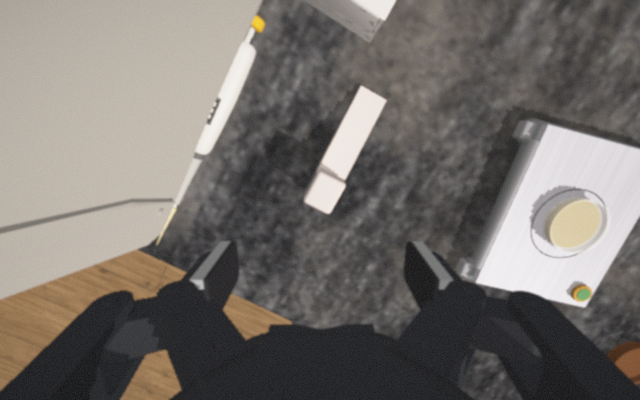

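The wrist view shows the wedge with its block at (325,190) and its nose at (375,93), heading away from the robot. I'll fit its pose from the keypoints.

```bash
cat > fitw.py <<'E'
from h import *
from scipy.optimize import least_squares
M=np.array([[-18,15,44],[-18,-15,44],[18,-15,44],[18,15,44],[108,15,4],[108,-15,4]])/1e3
def fit(p,uv,x0):
    uv=np.array(uv,float)
    def W(q):
        c,s=np.cos(q[2]),np.sin(q[2]); return np.c_[q[0]+c*M[:,0]-s*M[:,1],q[1]+s*M[:,0]+c*M[:,1],M[:,2]]
    r=least_squares(lambda q:(proj(p,W(q))-uv).ravel(),x0,loss="soft_l1"); return r.x,proj(p,W(r.x))
E
python3 - <<'E'
from fitw import *
p=viewer.camera("wrist")
cv2.imwrite("pics/w9c.png",cv2.resize(p["frame"][70:230,290:400],None,fx=3.7,fy=3.7,interpolation=cv2.INTER_CUBIC))
q,pr=fit(p,[(306,199),(329,213),(345,182),(319,168),(364,87),(385,99)],[.474,.33,0])
print(q[:2],np.degrees(q[2]));print(np.round(pr))
E
```

```text
[0.47480006 0.32499105] 0.16112165694392053
[[302. 199.]
 [328. 213.]
 [347. 183.]
 [320. 168.]
 [363.  84.]
 [388.  99.]]
```

View pics/w9c.png

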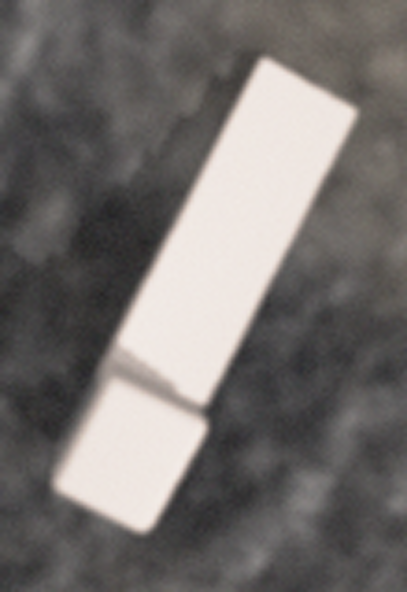

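```bash
python3 - <<'E'
from fitw import *
p=viewer.camera("wrist")
q,pr=fit(p,[(304.9,201.6),(330,214),(346.2,184.9),(321.9,171.4),(361,85.4),(386.2,99.7)],[.474,.33,0])
print(q[:2],np.degrees(q[2]));print(np.round(pr,1))
E
```

```text
[0.47345868 0.32246416] 2.2684592989213908
[[303.5 202.5]
 [330.4 215.7]
 [347.8 184.6]
 [320.2 170.5]
 [361.2  85.2]
 [386.6  99.6]]
```

```bash
python3 -m pendant '[{"ax":1,"ay":0,"az":0,"x":0,"y":0,"z":0,"fingers":1},{"ax":1,"ay":0,"az":0,"x":0,"y":0,"z":0,"fingers":1},{"ax":1,"ay":0,"az":0,"x":0,"y":0,"z":0,"fingers":1},{"ax":1,"ay":0,"az":0,"x":0,"y":0,"z":0,"fingers":1},{"ax":0.6,"ay":0,"az":0,"x":0,"y":0,"z":0,"fingers":1}]'
python3 -m pendant '[{"ax":0,"ay":0,"az":0,"x":1,"y":0,"z":0.24,"fingers":1},{"ax":0,"ay":0,"az":0,"x":1,"y":0,"z":0,"fingers":1},{"ax":0,"ay":0,"az":0,"x":0.5,"y":0,"z":0,"fingers":1}]'
python3 - <<'E'
from h import *
s,Rm=st();print(np.round(s["joints"],3))
p=viewer.camera("wrist");cv2.imwrite("pics/w10.png",p["frame"])
E
```

```text
time: 14.8
eef_pos: [0.4749, 0.3288, 0.1652]
tcp_rot: [1.182, 1.227, -1.183]
ft_force: [0.5, -0.3, -0.3]
gripper_width: 0.0853
time: 15.1
eef_pos: [0.4741, 0.3224, 0.1011]
tcp_rot: [1.178, 1.229, -1.183]
ft_force: [-1.0, 0.0, -0.7]
gripper_width: 0.0853
t 15.1 pos [0.4741 0.3224 0.1011] w 0.0853 F [-1.   0.  -0.7]
[[-0.003  0.999  0.039]
 [-0.001  0.039 -0.999]
 [-1.    -0.003  0.001]]
[-0.992  0.894  0.573  1.85  -0.784  0.643 -1.464]
```

View pics/w10.png

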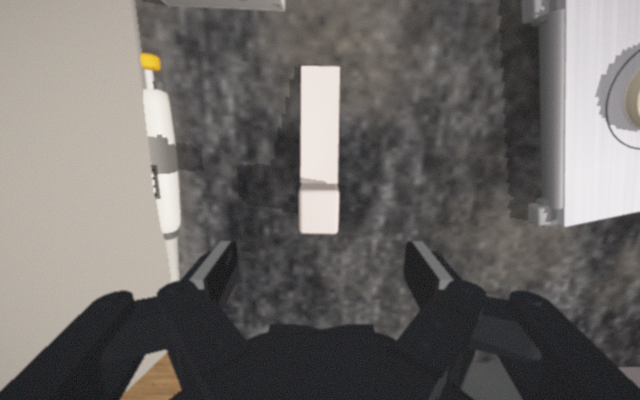

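Aligned: the block (319,210) is centred between the fingers and the wedge runs straight up the image.

```bash
python3 - <<'E'
from fitw import *
p=viewer.camera("wrist")
q,pr=fit(p,[(299.5,233.5),(338.5,233.5),(338.5,187),(301,187),(302,66),(340,66)],[.474,.33,0])
print(q[:2],np.degrees(q[2]));print(np.round(pr,1))
E
```

```text
[0.4738148  0.32288635] 1.4423882498980958
[[299.5 233.5]
 [338.6 234. ]
 [340.1 188.6]
 [299.1 188.1]
 [301.7  63.3]
 [340.2  63.8]]
```

```bash
python3 -m pendant '[{"ax":0,"ay":0,"az":0,"x":0.9,"y":0,"z":0,"fingers":1},{"ax":0,"ay":0,"az":0,"x":0.9,"y":0,"z":0,"fingers":1},{"ax":0,"ay":0,"az":0,"x":0.9,"y":0,"z":0,"fingers":1},{"ax":0,"ay":0,"az":0,"x":0.7,"y":0,"z":0,"fingers":1},{"ax":0,"ay":0,"az":0,"x":0.2,"y":0,"z":0,"fingers":1}]' 60
python3 -m pendant '[{"ax":0,"ay":0,"az":0,"x":0,"y":0,"z":0,"fingers":0},{"ax":0,"ay":0,"az":0,"x":0,"y":0,"z":0,"fingers":-1},{"ax":0,"ay":0,"az":0,"x":0,"y":0,"z":0,"fingers":-1},{"ax":0,"ay":0,"az":0,"x":0,"y":0,"z":0,"fingers":-1},{"ax":0,"ay":0,"az":0,"x":0,"y":0,"z":0,"fingers":-1}]'
python3 - <<'E'
from h import *
s,Rm=st();print(np.round(s["joints"],3))
p=viewer.camera("wrist");cv2.imwrite("pics/w11.png",p["frame"])
E
```

```text
time: 15.7
eef_pos: [0.4752, 0.323, 0.0124]
tcp_rot: [1.18, 1.228, -1.182]
ft_force: [0.9, -0.3, -0.1]
gripper_width: 0.0855
time: 16.2
eef_pos: [0.4761, 0.3233, 0.0141]
tcp_rot: [1.183, 1.226, -1.18]
ft_force: [-1.6, -0.5, 7.6]
gripper_width: 0.0291
t 16.2 pos [0.4761 0.3233 0.0141] w 0.0291 F [-1.6 -0.5  7.6]
[[ 0.001  0.999  0.037]
 [ 0.001  0.037 -0.999]
 [-1.     0.002 -0.001]]
[-0.916  1.012  0.429  1.865 -0.897  0.469 -1.372]
```

View pics/w11.png

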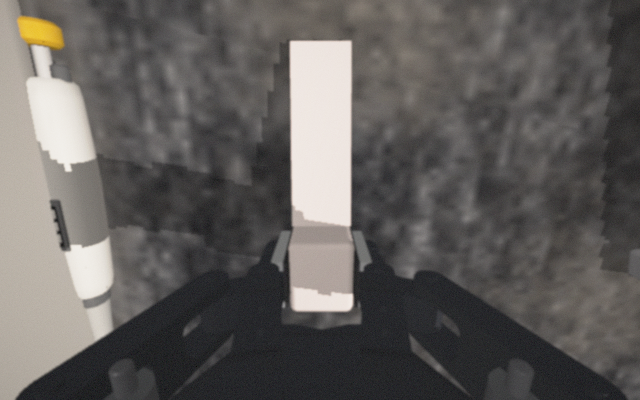

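The wedge is gripped at an opening of 29 mm, with the block at (321,270). I'll lift it.

```bash
python3 -m pendant '[{"ax":0,"ay":0,"az":0,"x":-0.5,"y":0,"z":0,"fingers":-1},{"ax":0,"ay":0,"az":0,"x":-1,"y":0,"z":0,"fingers":-1},{"ax":0,"ay":0,"az":0,"x":-1,"y":0,"z":0,"fingers":-1},{"ax":0,"ay":0,"az":0,"x":-1,"y":0,"z":0,"fingers":-1},{"ax":0,"ay":0,"az":0,"x":-1,"y":0,"z":0,"fingers":-1}]'
python3 -m pendant '[{"ax":0,"ay":0,"az":0,"x":-0.9,"y":0.1,"z":0.3,"fingers":-1},{"ax":0,"ay":0,"az":0,"x":-0.5,"y":0.28,"z":0.9,"fingers":-1},{"ax":0,"ay":0,"az":0,"x":0,"y":0.28,"z":0.98,"fingers":-1},{"ax":0,"ay":0,"az":0,"x":0,"y":0.28,"z":0.98,"fingers":-1},{"ax":0,"ay":0,"az":0,"x":0,"y":0.28,"z":0.98,"fingers":-1}]'
python3 - <<'E'
from h import *
s,Rm=st();print(np.round(s["joints"],3))
p=viewer.camera("wrist");cv2.imwrite("pics/w12.png",p["frame"])
E
```

```text
time: 16.75
eef_pos: [0.4751, 0.3227, 0.1272]
tcp_rot: [1.182, 1.227, -1.182]
ft_force: [-0.0, -0.2, -0.7]
gripper_width: 0.0287
time: 17.25
eef_pos: [0.5097, 0.2197, 0.1614]
tcp_rot: [1.182, 1.227, -1.181]
ft_force: [-0.2, -0.2, -1.1]
gripper_width: 0.0294
t 17.25 pos [0.5097 0.2197 0.1614] w 0.0294 F [-0.2 -0.2 -1.1]
[[ 0.     0.999  0.037]
 [ 0.     0.037 -0.999]
 [-1.     0.    -0.   ]]
[-0.842  0.787  0.627  1.872 -0.69   0.712 -1.344]
```

View pics/w12.png

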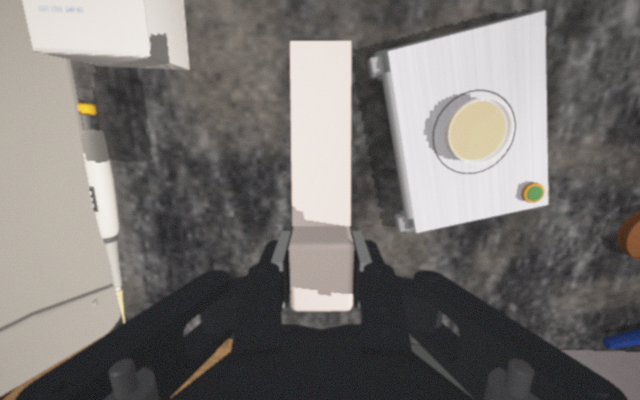

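The wedge is held straight in the fingers. The dish is still in the ring at (477,130). I'll carry on at height.

```bash
python3 -m pendant '[{"ax":0,"ay":0,"az":0,"x":0,"y":0.14,"z":0.97,"fingers":-1},{"ax":0,"ay":0,"az":0,"x":0,"y":0.14,"z":0.97,"fingers":-1},{"ax":0,"ay":0,"az":0,"x":0,"y":0.14,"z":0.97,"fingers":-1},{"ax":0,"ay":0,"az":0,"x":0,"y":0.14,"z":0.97,"fingers":-1},{"ax":0,"ay":0,"az":0,"x":0,"y":0.14,"z":0.97,"fingers":-1}]'
python3 -m pendant '[{"ax":0,"ay":0,"az":0,"x":0,"y":0.14,"z":0.97,"fingers":-1},{"ax":0,"ay":0,"az":0,"x":0,"y":0.14,"z":0.97,"fingers":-1},{"ax":0,"ay":0,"az":0,"x":0,"y":0.14,"z":0.97,"fingers":-1},{"ax":0,"ay":0,"az":0,"x":0,"y":0.14,"z":0.97,"fingers":-1},{"ax":0,"ay":0,"az":0,"x":0,"y":0.14,"z":0.97,"fingers":-1}]'
python3 -m pendant '[{"ax":-1,"ay":0,"az":0,"x":0,"y":0,"z":0.97,"fingers":-1},{"ax":-1,"ay":0,"az":0,"x":0,"y":0,"z":0.97,"fingers":-1},{"ax":-1,"ay":0,"az":0,"x":0,"y":0,"z":0.97,"fingers":-1},{"ax":-1,"ay":0,"az":0,"x":0,"y":0,"z":0.9,"fingers":-1},{"ax":-1,"ay":0,"az":0,"x":0,"y":0,"z":0,"fingers":-1}]'
python3 - <<'E'
from h import *
s,Rm=st();print(np.round(s["joints"],3))
E
```

```text
time: 17.8
eef_pos: [0.5316, 0.0993, 0.1611]
tcp_rot: [1.182, 1.227, -1.182]
ft_force: [0.8, -0.1, -0.9]
gripper_width: 0.029
time: 18.3
eef_pos: [0.5536, -0.0212, 0.1611]
tcp_rot: [1.182, 1.227, -1.182]
ft_force: [0.4, -0.1, -0.0]
gripper_width: 0.029
time: 18.8
eef_pos: [0.5723, -0.1181, 0.1616]
tcp_rot: [0.785, 1.42, -0.79]
ft_force: [0.7, 0.0, -0.4]
gripper_width: 0.0291
t 18.8 pos [ 0.5723 -0.1181  0.1616] w 0.0291 F [ 0.7  0.  -0.4]
[[ 0.002  0.847  0.531]
 [-0.004  0.531 -0.847]
 [-1.    -0.001  0.005]]
[-0.107  0.764  0.407  1.78  -0.441  0.686 -0.467]
```

```bash
python3 -m pendant '[{"ax":-1,"ay":0,"az":0,"x":0,"y":0,"z":0,"fingers":-1},{"ax":-1,"ay":0,"az":0,"x":0,"y":0,"z":0,"fingers":-1},{"ax":-1,"ay":0,"az":0,"x":0,"y":0,"z":0,"fingers":-1},{"ax":-1,"ay":0,"az":0,"x":0,"y":0,"z":0,"fingers":-1},{"ax":-1,"ay":0,"az":0,"x":0,"y":0,"z":0,"fingers":-1}]'
python3 -m pendant '[{"ax":-1,"ay":0,"az":0,"x":0,"y":0,"z":0,"fingers":-1},{"ax":-1,"ay":0,"az":0,"x":0,"y":0,"z":0,"fingers":-1},{"ax":-1,"ay":0,"az":0,"x":0,"y":0,"z":0,"fingers":-1},{"ax":-1,"ay":0,"az":0,"x":0,"y":0,"z":0,"fingers":-1},{"ax":-1,"ay":0,"az":0,"x":0,"y":0,"z":0,"fingers":-1}]'
python3 -m pendant '[{"ax":-1,"ay":0,"az":0,"x":0,"y":0,"z":0,"fingers":-1},{"ax":-1,"ay":0,"az":0,"x":0,"y":0,"z":0,"fingers":-1},{"ax":-0.2,"ay":0,"az":0,"x":0,"y":0,"z":0,"fingers":-1},{"ax":0,"ay":0,"az":0,"x":0,"y":0,"z":0,"fingers":-1}]'
python3 - <<'E'
from h import *
s,Rm=st();print(np.round(s["joints"],3))
p=viewer.camera("wrist");cv2.imwrite("pics/w13.png",p["frame"])
np.savez("w13.npz",frame=p["frame"],fovy=p["fovy"],rvec=p["rvec"],tvec=p["tvec"],cx=p["cx"],cy=p["cy"])
E
```

```text
time: 19.3
eef_pos: [0.5714, -0.1133, 0.161]
tcp_rot: [0.378, 1.538, -0.379]
ft_force: [0.1, -0.2, -0.1]
gripper_width: 0.0291
time: 19.8
eef_pos: [0.5714, -0.1135, 0.161]
tcp_rot: [-0.033, 1.571, 0.032]
ft_force: [0.5, 0.2, -1.3]
gripper_width: 0.0289
time: 20.2
eef_pos: [0.5716, -0.1135, 0.1608]
tcp_rot: [-0.209, 1.561, 0.208]
ft_force: [-0.4, -0.2, -1.1]
gripper_width: 0.0289
t 20.2 pos [ 0.5716 -0.1135  0.1608] w 0.0289 F [-0.4 -0.2 -1.1]
[[-0.    -0.263  0.965]
 [-0.     0.965  0.263]
 [-1.    -0.    -0.   ]]
[ 0.094  0.724  0.038  1.772 -0.042  0.647  0.422]
```

View pics/w13.png

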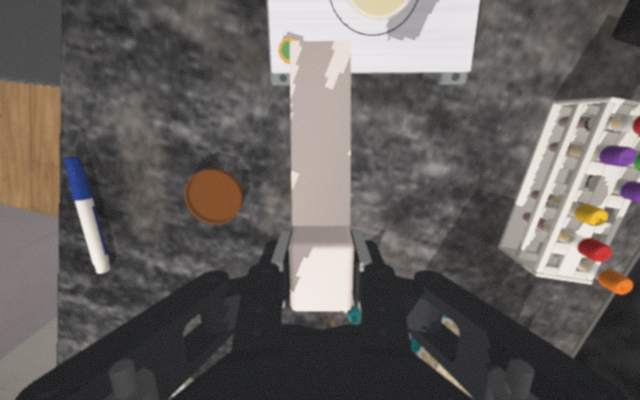

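The wedge points at the free edge (row 72, columns 270–475), parallel to the plate's x axis. I'll shift it to mid-edge and lower it.

```bash
python3 -m pendant '[{"ax":0,"ay":0,"az":0,"x":0,"y":-0.28,"z":0.93,"fingers":-1},{"ax":0,"ay":0,"az":0,"x":0.3,"y":-0.28,"z":0.93,"fingers":-1},{"ax":0,"ay":0,"az":0,"x":1,"y":0,"z":0,"fingers":-1},{"ax":0,"ay":0,"az":0,"x":1,"y":0,"z":0,"fingers":-1},{"ax":0,"ay":0,"az":0,"x":1,"y":0,"z":0,"fingers":-1}]'
python3 -m pendant '[{"ax":0,"ay":0,"az":0,"x":1,"y":0,"z":0,"fingers":-1},{"ax":0,"ay":0,"az":0,"x":0.5,"y":0,"z":0,"fingers":-1},{"ax":0,"ay":0,"az":0,"x":0,"y":0,"z":0,"fingers":-1}]'
python3 - <<'E'
from h import *
s,Rm=st();print(np.round(s["joints"],3))
p=viewer.camera("wrist");cv2.imwrite("pics/w14.png",p["frame"])
for t in ["dropper_center","timer_center"]:
    q=viewer.camera("top")
    for r in viewer.look_for(q,t)[:2]: print(t,r)
cv2.imwrite("pics/t14.png",q["frame"])
E
```

```text
time: 20.75
eef_pos: [0.6204, -0.1145, 0.0772]
tcp_rot: [-0.209, 1.561, 0.208]
ft_force: [0.5, -0.4, -0.7]
gripper_width: 0.0289
time: 21.05
eef_pos: [0.6189, -0.1142, 0.0388]
tcp_rot: [-0.209, 1.564, 0.21]
ft_force: [0.7, -0.2, -0.7]
gripper_width: 0.0292
t 21.05 pos [ 0.6189 -0.1142  0.0388] w 0.0292 F [ 0.7 -0.2 -0.7]
[[-0.004 -0.264  0.965]
 [ 0.     0.965  0.264]
 [-1.     0.001 -0.004]]
[ 0.094  0.955  0.028  1.675 -0.047  0.516  0.418]
timer_center {'xyz': [0.596, -0.3772, 0.0193], 'confidence': 0.69}
```

View pics/w14.png

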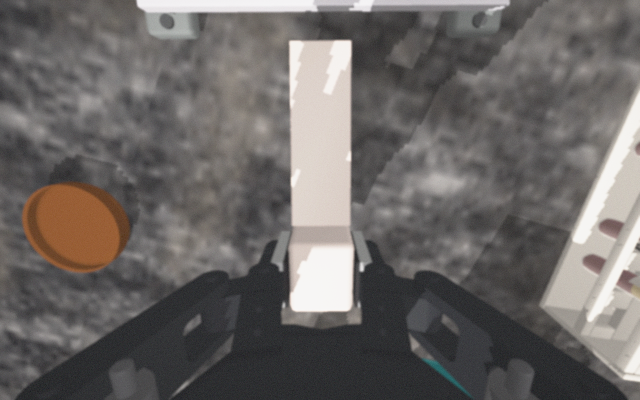

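View pics/t14.png

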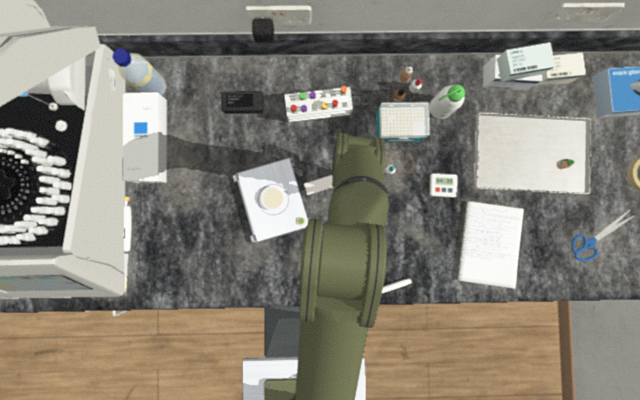

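The nose is just short of the edge in the wrist view (edge at row 8, nose at row 41), centred between the two pads. The dropper bottle at (391,169) is untouched. I'll lower the wedge to the worktop.

```bash
python3 -m pendant '[{"ax":0,"ay":0,"az":0,"x":0.5,"y":0,"z":0,"fingers":-1},{"ax":0,"ay":0,"az":0,"x":0.25,"y":0,"z":0,"fingers":-1},{"ax":0,"ay":0,"az":0,"x":0,"y":0,"z":0,"fingers":-1}]'
python3 -m pendant '[{"ax":0,"ay":0,"az":0,"x":0.08,"y":0,"z":0,"fingers":-1},{"ax":0,"ay":0,"az":0,"x":0,"y":0,"z":0,"fingers":-1}]'
```

```text
time: 21.6
eef_pos: [0.6193, -0.1142, 0.0204]
tcp_rot: [-0.21, 1.563, 0.211]
ft_force: [-0.4, -0.7, -1.0]
gripper_width: 0.0288
time: 21.8
eef_pos: [0.6203, -0.1145, 0.0196]
tcp_rot: [-0.21, 1.561, 0.21]
ft_force: [-1.1, 1.0, 0.1]
gripper_width: 0.0292
```

```bash
python3 -m pendant '[{"ax":0,"ay":0,"az":0,"x":0.15,"y":0,"z":0,"fingers":-1},{"ax":0,"ay":0,"az":0,"x":0,"y":0,"z":0,"fingers":-1}]'
python3 -m pendant '[{"ax":0,"ay":0,"az":0,"x":0.1,"y":0,"z":0,"fingers":-1},{"ax":0,"ay":0,"az":0,"x":0,"y":0,"z":0,"fingers":-1}]'
```

```text
time: 22.0
eef_pos: [0.6202, -0.1144, 0.0157]
tcp_rot: [-0.21, 1.561, 0.21]
ft_force: [-0.2, 0.5, -0.8]
gripper_width: 0.0286
time: 22.2
eef_pos: [0.6207, -0.1146, 0.0142]
tcp_rot: [-0.21, 1.56, 0.21]
ft_force: [-0.7, 0.3, 3.7]
gripper_width: 0.0293
```

The worktop is felt at 3.7 N. I'll push along tool y: about 67 mm to contact, by calculation.

```bash
python3 -m pendant '[{"ax":0,"ay":0,"az":0,"x":0,"y":0.4,"z":0,"fingers":-1},{"ax":0,"ay":0,"az":0,"x":0,"y":0.4,"z":0,"fingers":-1},{"ax":0,"ay":0,"az":0,"x":0,"y":0.4,"z":0,"fingers":-1},{"ax":0,"ay":0,"az":0,"x":0,"y":0.4,"z":0,"fingers":-1},{"ax":0,"ay":0,"az":0,"x":0,"y":0,"z":0,"fingers":-1}]'
python3 - <<'E'
from h import *
s,Rm=st()
p=viewer.camera("wrist");cv2.imwrite("pics/w15.png",p["frame"])
p=viewer.camera("scene");cv2.imwrite("pics/s15.png",cv2.resize(p["frame"][150:270,240:400],None,fx=5,fy=5,interpolation=cv2.INTER_CUBIC))
E
```

```text
time: 22.7
eef_pos: [0.6099, -0.0728, 0.0141]
tcp_rot: [-0.211, 1.559, 0.214]
ft_force: [-0.7, 1.3, 7.2]
gripper_width: 0.0291
t 22.7 pos [ 0.6099 -0.0728  0.0141] w 0.0291 F [-0.7  1.3  7.2]
[[ 0.001 -0.267  0.964]
 [ 0.002  0.964  0.267]
 [-1.     0.001  0.001]]
```

View pics/w15.png

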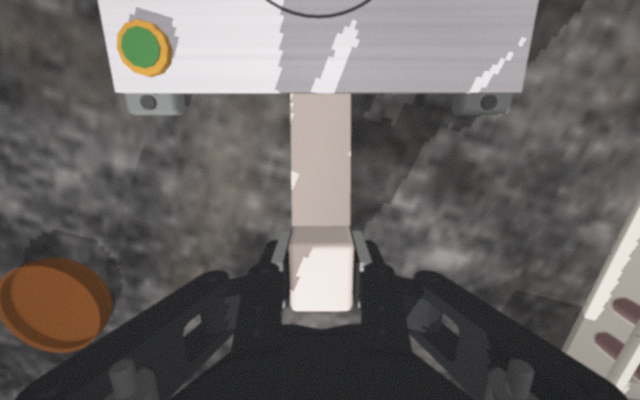

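View pics/s15.png

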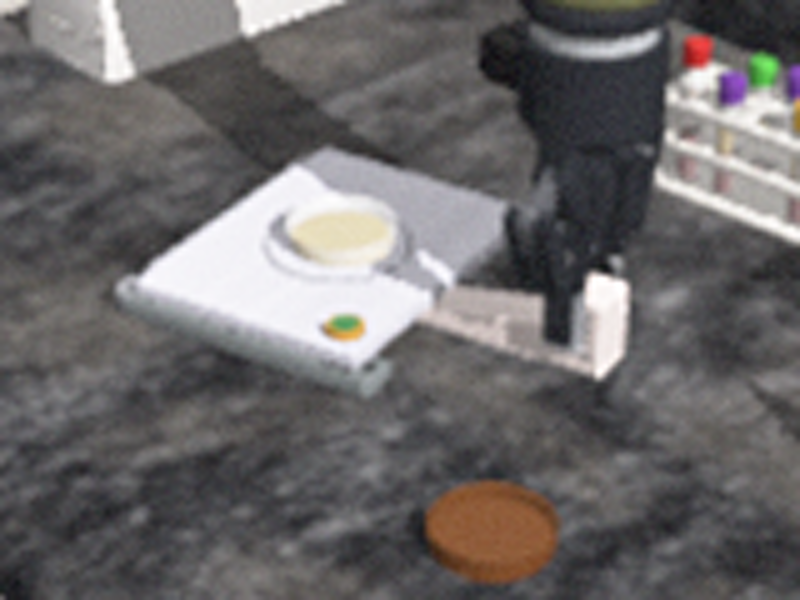

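The nose is under the plate. The dish is in the ring and the edge shows at row 94. I'll work out the remaining distance.

```bash
cat > edge.py <<'E'
from h import *
s,Rm=st()
p=viewer.camera("wrist"); g=cv2.cvtColor(p["frame"],cv2.COLOR_BGR2GRAY).astype(float)
import sys
# plate edge row: strongest vertical step in columns aside the wedge
for cols in [(200,270),(370,440)]:
    pr=cv2.GaussianBlur(g[:,cols[0]:cols[1]].mean(1).reshape(-1,1),(1,3),0).ravel(); d=np.diff(pr); r=40+np.argmin(d[40:225]); 
    b=back(p,((cols[0]+cols[1])/2,r+.5),.022); t=Rm.T@(b-s["eef_pos"]); print("edge row",r,"step",round(d[r],1),"rel tool y",round(t[1],4))
pr=g[:,300:345].mean(1); print("block front row 228:",[(r,np.round((Rm.T@(back(p,(321,r),.044)-s["eef_pos"]))[1],4)) for r in (226,228,230,311)])
E
python3 edge.py
```

```text
t 22.8 pos [ 0.6099 -0.0728  0.0142] w 0.029 F [0.1 1.6 5.9]
[[ 0.    -0.267  0.964]
 [ 0.002  0.964  0.267]
 [-1.     0.002  0.001]]
edge row 93 step -40.6 rel tool y 0.0789
edge row 92 step -26.2 rel tool y 0.0793
block front row 228: [(226, np.float64(0.0234)), (228, np.float64(0.0225)), (230, np.float64(0.0215)), (311, np.float64(-0.0199))]
```

```bash
python3 -m pendant '[{"ax":0,"ay":0,"az":0,"x":0,"y":0.2,"z":0,"fingers":-1},{"ax":0,"ay":0,"az":0,"x":0,"y":0.2,"z":0,"fingers":-1},{"ax":0,"ay":0,"az":0,"x":0,"y":0.2,"z":0,"fingers":-1},{"ax":0,"ay":0,"az":0,"x":0,"y":0.2,"z":0,"fingers":-1},{"ax":0,"ay":0,"az":0,"x":0,"y":0,"z":0,"fingers":-1}]'
python3 edge.py
python3 -m pendant '[{"ax":0,"ay":0,"az":0,"x":0,"y":0.16,"z":0,"fingers":-1},{"ax":0,"ay":0,"az":0,"x":0,"y":0.16,"z":0,"fingers":-1},{"ax":0,"ay":0,"az":0,"x":0,"y":0,"z":0,"fingers":-1}]'
python3 edge.py
```

```text
time: 23.35
eef_pos: [0.6048, -0.055, 0.0141]
tcp_rot: [-0.211, 1.559, 0.212]
ft_force: [-0.1, -1.1, 5.9]
gripper_width: 0.0292
t 23.35 pos [ 0.6048 -0.055   0.0141] w 0.0292 F [-0.1 -1.1  5.9]
[[ 0.001 -0.266  0.964]
 [ 0.001  0.964  0.266]
 [-1.     0.     0.001]]
edge row 134 step -44.0 rel tool y 0.0607
edge row 133 step -40.3 rel tool y 0.0611
block front row 228: [(226, np.float64(0.0234)), (228, np.float64(0.0225)), (230, np.float64(0.0215)), (311, np.float64(-0.0199))]
time: 23.7
eef_pos: [0.6028, -0.0479, 0.0141]
tcp_rot: [-0.211, 1.559, 0.211]
ft_force: [0.3, -2.6, 5.4]
gripper_width: 0.029
t 23.7 pos [ 0.6028 -0.0479  0.0141] w 0.029 F [ 0.3 -2.6  5.4]
[[ 0.001 -0.265  0.964]
 [-0.     0.964  0.265]
 [-1.    -0.001  0.001]]
edge row 149 step -42.7 rel tool y 0.0537
edge row 149 step -42.6 rel tool y 0.0536
block front row 228: [(226, np.float64(0.0234)), (228, np.float64(0.0225)), (230, np.float64(0.0215)), (311, np.float64(-0.0199))]
```

Contact has begun (−2.6 N along y) with the edge about 54 mm ahead, against 58 mm expected for first touch. I'll push about 15 mm more.

```bash
python3 -m pendant '[{"ax":0,"ay":0,"az":0,"x":0,"y":0.16,"z":0,"fingers":-1},{"ax":0,"ay":0,"az":0,"x":0,"y":0.16,"z":0,"fingers":-1},{"ax":0,"ay":0,"az":0,"x":0,"y":0,"z":0,"fingers":-1}]'
python3 -m pendant '[{"ax":0,"ay":0,"az":0,"x":0,"y":0.14,"z":0,"fingers":-1},{"ax":0,"ay":0,"az":0,"x":0,"y":0.14,"z":0,"fingers":-1},{"ax":0,"ay":0,"az":0,"x":0,"y":0,"z":0,"fingers":-1}]'
python3 edge.py
python3 - <<'E'
from h import *
p=viewer.camera("wrist");cv2.imwrite("pics/w16.png",p["frame"])
p=viewer.camera("scene");cv2.imwrite("pics/s16.png",cv2.resize(p["frame"][150:270,240:400],None,fx=5,fy=5,interpolation=cv2.INTER_CUBIC))
E
```

```text
time: 24.05
eef_pos: [0.601, -0.0415, 0.0141]
tcp_rot: [-0.211, 1.559, 0.209]
ft_force: [0.9, -4.2, 5.3]
gripper_width: 0.0291
time: 24.35
eef_pos: [0.5992, -0.035, 0.0142]
tcp_rot: [-0.211, 1.559, 0.208]
ft_force: [1.6, -4.3, 5.5]
gripper_width: 0.029
t 24.35 pos [ 0.5992 -0.035   0.0142] w 0.029 F [ 1.6 -4.3  5.5]
[[ 0.002 -0.264  0.964]
 [-0.002  0.964  0.264]
 [-1.    -0.002  0.002]]
edge row 178 step -43.5 rel tool y 0.0396
edge row 177 step -33.9 rel tool y 0.0399
block front row 228: [(226, np.float64(0.0234)), (228, np.float64(0.0225)), (230, np.float64(0.0216)), (311, np.float64(-0.0199))]
```

View pics/w16.png

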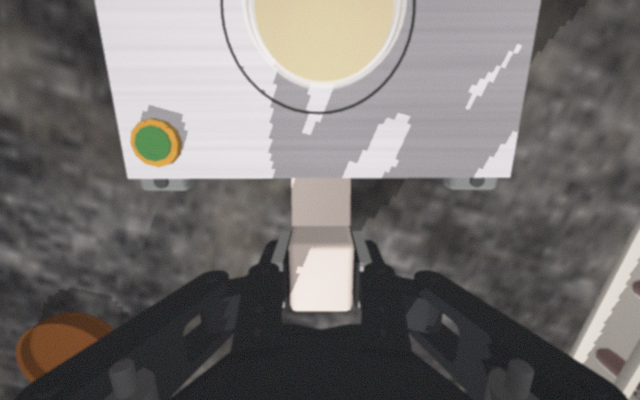

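View pics/s16.png

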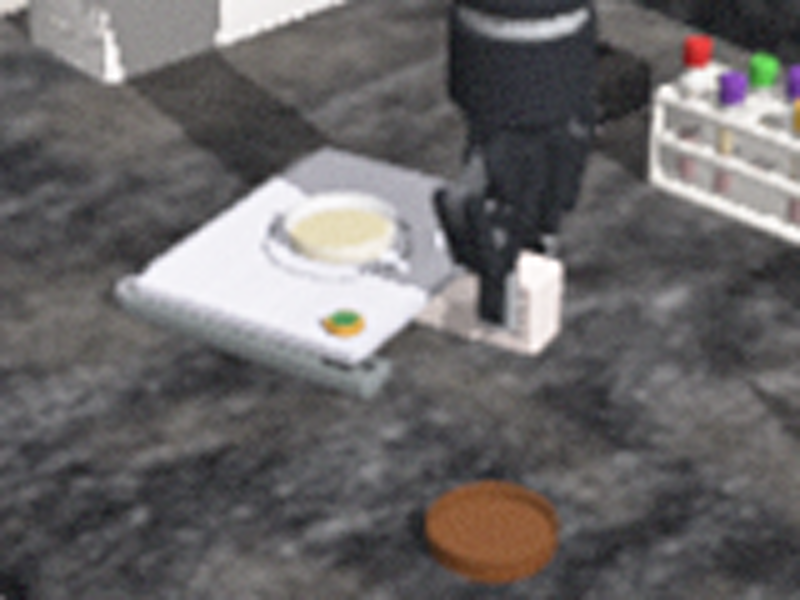

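The free edge is lifted: a shadow gap shows above the rail at (335,362) in the scene crop. The wedge hasn't slipped in the grip and the dish is in the ring. I estimate about 3.3 mm, so I'll push 2.5 mm more.

```bash
python3 -m pendant '[{"ax":0,"ay":0,"az":0,"x":0,"y":0.1,"z":0,"fingers":-1},{"ax":0,"ay":0,"az":0,"x":0,"y":0,"z":0,"fingers":-1},{"ax":0,"ay":0,"az":0,"x":0,"y":0,"z":0,"fingers":-1},{"ax":0,"ay":0,"az":0,"x":0,"y":0,"z":0,"fingers":-1}]'
python3 edge.py
python3 - <<'E'
from h import *
p=viewer.camera("wrist");cv2.imwrite("pics/w17.png",p["frame"])
for t in ("dish_center","plate"):
  for r in viewer.look_for(p,t)[:2]: print(t,r)
q=viewer.camera("scene");cv2.imwrite("pics/s17.png",cv2.resize(q["frame"][150:300,240:480],None,fx=3.3,fy=3.3,interpolation=cv2.INTER_CUBIC))
# lift: level/edge corner in scene before and after
for h in (0,2,4,6): print(h,np.round(proj(q,[[.4984,-.0196,.022+h/1e3]]),2))
for t in ["dropper_center","timer_center"]:
    for r in viewer.look_for(q,t)[:1]: print(t,r)
t=viewer.camera("top");cv2.imwrite("pics/t17.png",t["frame"])
for r in viewer.outline_of(t,"dish_center")[:2]:
    ys,xs=np.nonzero(r["region"]); c=(xs.mean(),ys.mean()); print(r["confidence"],c,back(t,c,.036))
E
```

```text
time: 24.9
eef_pos: [0.5986, -0.0329, 0.0141]
tcp_rot: [-0.211, 1.559, 0.208]
ft_force: [2.1, -4.9, 5.5]
gripper_width: 0.0291
t 24.9 pos [ 0.5986 -0.0329  0.0141] w 0.0291 F [ 2.1 -4.9  5.5]
[[ 0.002 -0.264  0.965]
 [-0.002  0.965  0.264]
 [-1.    -0.002  0.002]]
edge row 182 step -40.4 rel tool y 0.0376
edge row 182 step -33.6 rel tool y 0.0374
block front row 228: [(226, np.float64(0.0234)), (228, np.float64(0.0225)), (230, np.float64(0.0215)), (311, np.float64(-0.02))]
dish_center {'xyz': [0.4547, -0.1389, 0.0138], 'confidence': 0.86}
dish_center {'xyz': [0.5728, 0.0642, 0.0405], 'confidence': 0.74}
plate {'xyz': [0.577, 0.0401, 0.0256], 'confidence': 0.57}
0 [[309.74 221.27]]
2 [[309.73 220.61]]
4 [[309.73 219.94]]
6 [[309.72 219.28]]
dropper_center {'xyz': [0.6317, -0.2377, 0.0303], 'confidence': 0.77}
timer_center {'xyz': [0.5914, -0.3844, 0.0179], 'confidence': 0.87}
0.7 (np.float64(361.05324074074076), np.float64(238.11342592592592)) [ 0.46461669 -0.15669079  0.036     ]
0.66 (np.float64(269.4364161849711), np.float64(197.70231213872833)) [0.57295083 0.07758086 0.036     ]
```

View pics/s17.png

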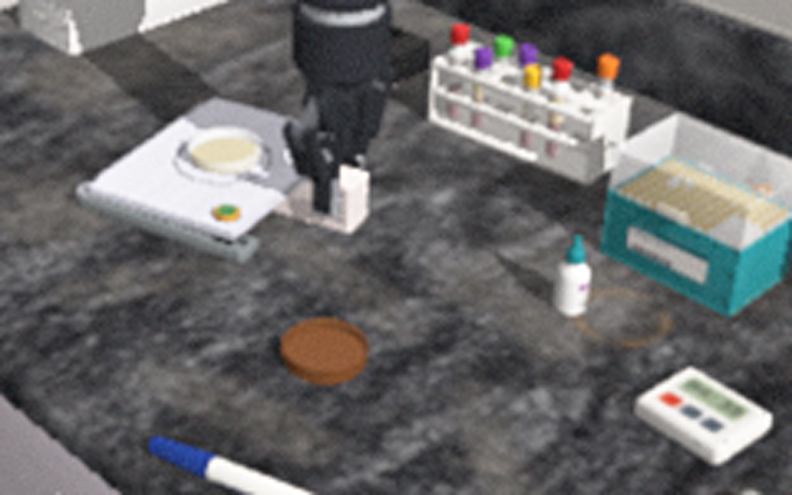

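View pics/t17.png

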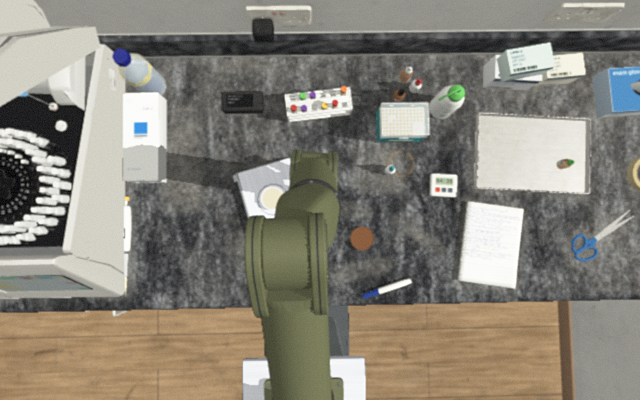

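The dropper bottle and timer measure where they started. As a last check on lift and dish, I'll do sub-pixel comparisons in the scene view against the earlier frame.

```bash
python3 - <<'E'
from h import *
q=viewer.camera("scene");a=cv2.imread("pics/scene0.png");b=q["frame"]
def sh(c,w):
    A=[cv2.cvtColor(i[c[1]-w:c[1]+w,c[0]-w:c[0]+w],cv2.COLOR_BGR2GRAY).astype(np.float32) for i in (a,b)]
    return cv2.phaseCorrelate(A[0],A[1],cv2.createHanningWindow((2*w,2*w),cv2.CV_32F))
print("level",sh((309,215),7),sh((309,215),5)); print("bg brown dish",sh((338,257),12))
for h in (0,2,4,6): print(h,np.round(proj(q,[[.512,-.005,.028+h/1e3*.94]]),2))
for r in viewer.outline_of(q,"dish_center")[:2]:
    ys,xs=np.nonzero(r["region"]); c=(xs.mean(),ys.mean()); print(len(xs),c,back(q,c,.033))
im=cv2.resize(b[165:225,255:345],None,fx=8,fy=8,interpolation=cv2.INTER_CUBIC)
aa=np.linspace(0,6.283,200)
for c in [(.5685,.071)]:
  for rr,z,col in [(.0395,.024,(0,0,255)),(.031,.0245,(0,200,0)),(.031,.037,(0,200,0))]:
    for u in proj(q,np.c_[c[0]+rr*np.cos(aa),c[1]+rr*np.sin(aa),np.full(200,z)]): cv2.circle(im,(int((u[0]-255+.5)*8),int((u[1]-165+.5)*8)),1,col,-1)
cv2.imwrite("pics/s18.png",im)
E
```

```text
level ((0.320204266564871, -0.3333073570298897), 0.7761791261037191) ((0.2745681706193883, 0.16128679022093184), 0.7591725838184357)
bg brown dish ((-0.21522324077315247, -0.05378024343459664), 1.0328334224306874)
0 [[309.96 215.12]]
2 [[309.95 214.5 ]]
4 [[309.95 213.88]]
6 [[309.94 213.25]]
441 (np.float64(337.4988662131519), np.float64(255.12925170068027)) [ 0.44091146 -0.17961955  0.033     ]
1404 (np.float64(300.8333333333333), np.float64(201.69230769230768)) [0.53338398 0.05636843 0.033     ]
```

View pics/s18.png

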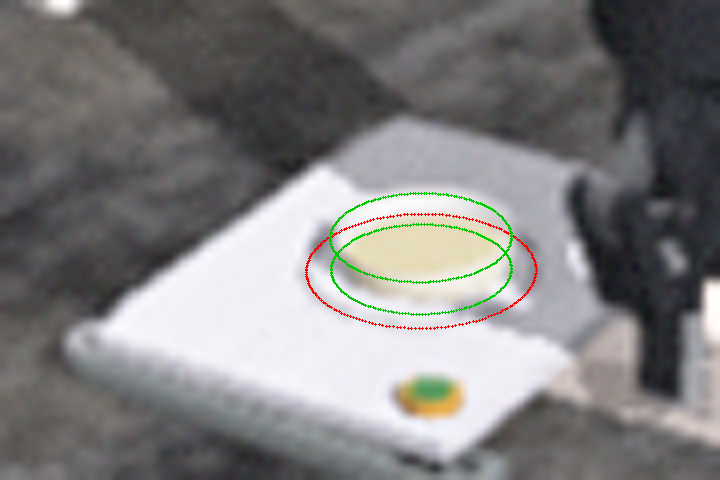

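```bash
python3 - <<'E'
from h import *
p=viewer.camera("wrist"); s,Rm=st()
def corners(im):
    out=[]
    g=cv2.cvtColor(im,cv2.COLOR_BGR2GRAY).astype(float)
    # edge row
    d=np.diff(g[:,200:270].mean(1)); r=40+np.argmin(d[40:225])
    cc=[]
    for k in (8,12,16,20,24):
        row=g[r-k-1:r-k+2].mean(0); dd=np.diff(cv2.GaussianBlur(row.reshape(1,-1),(5,1),0).ravel())
        cc.append((r-k,60+np.argmax(dd[60:200])+.5,450+np.argmin(dd[450:600])+.5))
    cc=np.array(cc); L=np.polyval(np.polyfit(cc[:,0],cc[:,1],1),r+.5);Rr=np.polyval(np.polyfit(cc[:,0],cc[:,2],1),r+.5)
    return r+.5,L,Rr
for n,tcp in [("w15",[.6099,-.0728,.0141]),("w16",[.5992,-.035,.0142]),("w17",[.5986,-.0329,.0141])]:
    im=cv2.imread(f"pics/{n}.png"); r,L,Rr=corners(im)
    # camera moved with the tool: shift world by tcp difference
    q=dict(p); q["tvec"]=np.array(p["tvec"])+R.from_rotvec(p["rvec"]).as_matrix()@(np.array(s["eef_pos"])-np.array(tcp))
    ws=[(round(z*1e3),round(1e3*np.linalg.norm(back(q,(L,r),z)-back(q,(Rr,r),z)),2)) for z in (.018,.020,.022,.024,.026,.028,.03)]
    print(n,np.round((r,L,Rr),1),ws)
E
```

```text
t 25.5 pos [ 0.5985 -0.0329  0.0141] w 0.0292 F [ 1.2 -4.3  6. ]
[[ 0.002 -0.264  0.965]
 [-0.002  0.965  0.264]
 [-1.    -0.002  0.002]]
w15 [ 92.5 114.6 499.3] [(18, np.float64(178.93)), (20, np.float64(176.35)), (22, np.float64(173.76)), (24, np.float64(171.18)), (26, np.float64(168.59)), (28, np.float64(166.01)), (30, np.float64(163.42))]
w16 [178.5 126.8 509.4] [(18, np.float64(193.65)), (20, np.float64(190.86)), (22, np.float64(188.06)), (24, np.float64(185.27)), (26, np.float64(182.47)), (28, np.float64(179.67)), (30, np.float64(176.88))]
w17 [182.5 127.  510. ] [(18, np.float64(194.52)), (20, np.float64(191.71)), (22, np.float64(188.9)), (24, np.float64(186.09)), (26, np.float64(183.28)), (28, np.float64(180.47)), (30, np.float64(177.66))]
```

View pics/w17.png

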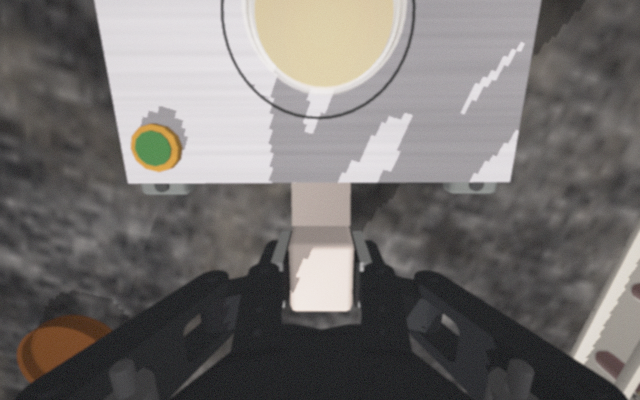

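Both pads show a gap under the edge. From the plate width in the wrist view, the top edge is at about 25.5 mm, so the lift is 3–4 mm, in agreement with the wedge geometry. I'll hand in.

```bash
python3 - <<'E'
from h import *
print(robot.sign_off())
E
```

```text
the job is handed in; nothing more can be done
None
```

I set the pale dish flat in the ring, let go of it, then pushed the wedge under the plate's free edge and handed the job in at about 25.6 s. The hand-in call gives no verdict. I chose the pale dish over the brown look-alike and left the brown one where it was.

**Dish:** just after release it measured about 1 mm from the ring's centre. It still sat inside the ring in the last wrist and scene pictures. After the lift the trained networks read 6–8 mm off, but the dish was partly hidden or cut off in those views.

**Lift:** about 3–4 mm, from two estimates that agree:
- The plate's apparent width in the wrist view gave 3–3.5 mm.
- The wedge's position under the edge gave about 4 mm.

A third check, the image shift of the spirit level, was too noisy to use. A shadow gap is visible under the edge.

**Grip:** the wedge is still held at 29 mm opening with 60 N commanded and did not slip. It lies on the worktop, with steady forces of about 6 N vertical and −4 N from the push.

**Bystanders:** the timer and dropper bottle measured within about 4 mm of where they started, which is the networks' own accuracy.

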